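Weigh the last vial and pack seven in the round pot

TASK

Pack the three vials that are still out into the round steel pot with the other four, so that all seven stand upright on its floor in one tight cluster, one in the middle and six round it. The vial lying in the cradle has to be weighed first: stand it upright on the balance pan, let go of it for a moment, then take it again by its stopper and pack it. Set the vials down rather than dropping them, do not knock any over, and leave the other things on the bench where they are.

Things in the scene. Friction and masses are not known exactly. Their poses are not given: they have to be found in the camera images.
- pot: round steel pot fixed to the bench, outside diameter 135 mm, inside diameter 126 mm, wall top 55 mm above the bench; origin at the centre of its underside. It has room for exactly seven vials, one in the middle and six round it, with 3 mm to spare around each. At the start four vials stand against the inside wall; the middle and two separate places in the ring are empty
- pot_floor (a point): centre of the pot's inner floor, 6 mm above the bench
- balance: low white bench balance fixed to the bench: housing 170 x 150 mm, 38 mm tall, with a round steel pan 116 mm in diameter whose top is 48 mm above the bench and does not give; origin on the bench under the pan's centre; housing reaches from 105 mm before to 65 mm behind that (its own -x and +x) and 75 mm to either side
- pan (a point): centre of the top of the balance pan
- cradle: white plastic cradle fixed to the bench: base 100 x 56 x 8 mm and two V-notched bars, 10 mm thick and at most 40 mm tall, at 34 mm either side of its middle (own x); it carries the lying vial along its own x, stopper to +x; origin at the centre of its underside
- vial_lying: stoppered vial: amber glass body 40 mm in diameter and 85 mm tall (foot edge bevelled 4 mm), with a slim black stopper 14 mm in diameter standing 33 mm above it, 118 mm over all, about 0.13 kg; origin at the centre of its foot, z axis along the vial towards the stopper. This one lies in the cradle at the start, its axis level and 48 mm above the bench; the cradle's bars touch it 10 mm and 78 mm from the foot end, so its waist between is free
- vial_a: stoppered vial: amber glass body 40 mm in diameter and 85 mm tall (foot edge bevelled 4 mm), with a slim black stopper 14 mm in diameter standing 33 mm above it, 118 mm over all, about 0.13 kg; origin at the centre of its foot, z axis along the vial towards the stopper. Stands on the bench among the bottles at the start
- vial_b: stoppered vial: amber glass body 40 mm in diameter and 85 mm tall (foot edge bevelled 4 mm), with a slim black stopper 14 mm in diameter standing 33 mm above it, 118 mm over all, about 0.13 kg; origin at the centre of its foot, z axis along the vial towards the stopper. Stands on the bench among the bottles at the start
- vial_p1: stoppered vial: amber glass body 40 mm in diameter and 85 mm tall (foot edge bevelled 4 mm), with a slim black stopper 14 mm in diameter standing 33 mm above it, 118 mm over all, about 0.13 kg; origin at the centre of its foot, z axis along the vial towards the stopper. Already stands in the pot, against its wall
- vial_p2: stoppered vial: amber glass body 40 mm in diameter and 85 mm tall (foot edge bevelled 4 mm), with a slim black stopper 14 mm in diameter standing 33 mm above it, 118 mm over all, about 0.13 kg; origin at the centre of its foot, z axis along the vial towards the stopper. Already stands in the pot, against its wall
- vial_p3: stoppered vial: amber glass body 40 mm in diameter and 85 mm tall (foot edge bevelled 4 mm), with a slim black stopper 14 mm in diameter standing 33 mm above it, 118 mm over all, about 0.13 kg; origin at the centre of its foot, z axis along the vial towards the stopper. Already stands in the pot, against its wall
- vial_p4: stoppered vial: amber glass body 40 mm in diameter and 85 mm tall (foot edge bevelled 4 mm), with a slim black stopper 14 mm in diameter standing 33 mm above it, 118 mm over all, about 0.13 kg; origin at the centre of its foot, z axis along the vial towards the stopper. Already stands in the pot, against its wall
- reagent_bottle: closed amber bottle, 56 mm in diameter, 125 mm tall, bystander; origin at the centre of its foot
- salt_jar: closed white jar, 60 mm in diameter, 75 mm tall, bystander; origin at the centre of its foot
- flask: conical glass flask, 72 mm in diameter at the foot, 32 mm at the mouth, 118 mm tall, bystander; origin at the centre of its foot
- measuring_cylinder: glass measuring cylinder, foot 64 mm and tube 28 to 34 mm in diameter, 173 mm tall, bystander; origin at the centre of its foot
- wash_bottle: white wash bottle, 60 mm in diameter, 150 mm tall, bystander; origin at the centre of its foot
- dish: shallow white dish, 70 mm in diameter, 16 mm tall, bystander; origin at the centre of its underside
- spatula: steel spatula 140 mm long lying flat on the bench, bystander
There are look-alikes about, which are no part of the job. Leave any green look-alike of the balance alone. Leave any red look-alike of the vial_p3 alone.

How it is judged (in metres and radians):
On the way:
1. the vial from the cradle stands upright on the balance pan, released and at rest (horizontal distance between vial_lying and pan below 0.04 m and z of vial_lying in the frame of pan between -0.004 and 0.005 m and angle between vial_lying's own z axis and vertical below 0.08 rad and contact force between the fingers and vial_lying below 0.05 N and linear speed of vial_lying below 0.02 m/s), for 0.3 s.
At the end, for the whole second after the job is handed in: All seven vials stand in the pot: each foot within 5 mm of the height of the pot's floor and within 47 mm of the pot's axis, leaning less than 0.08 rad, at rest and released (horizontal distance between each of vial_lying, vial_a, vial_b, vial_p1, vial_p2, vial_p3, vial_p4 and pot_floor below 0.047 m and z of vial_lying in the frame of pot_floor between -0.004 and 0.005 m and angle between each of vial_lying, vial_a, vial_b, vial_p1, vial_p2, vial_p3, vial_p4's own z axis and vertical below 0.08 rad and linear speed of each of vial_lying, vial_a, vial_b, vial_p1, vial_p2, vial_p3, vial_p4 below 0.02 m/s and contact force between the fingers and vial_lying below 0.05 N and z of vial_a in the frame of pot_floor between -0.004 and 0.005 m and contact force between the fingers and vial_a below 0.05 N and z of vial_b in the frame of pot_floor between -0.004 and 0.005 m and contact force between the fingers and vial_b below 0.05 N and z of vial_p1 in the frame of pot_floor between -0.004 and 0.005 m and contact force between the fingers and vial_p1 below 0.05 N and z of vial_p2 in the frame of pot_floor between -0.004 and 0.005 m and contact force between the fingers and vial_p2 below 0.05 N and z of vial_p3 in the frame of pot_floor between -0.004 and 0.005 m and contact force between the fingers and vial_p3 below 0.05 N and z of vial_p4 in the frame of pot_floor between -0.004 and 0.005 m and contact force between the fingers and vial_p4 below 0.05 N); the robot touches nothing.
It fails at once if a vial is dropped or knocked over (moves faster than 0.6 m/s while the fingers do not touch it) ((linear speed of vial_lying above 0.6 m/s and contact force between the fingers and vial_lying below 0.05 N) or (linear speed of vial_a above 0.6 m/s and contact force between the fingers and vial_a below 0.05 N) or (linear speed of vial_b above 0.6 m/s and contact force between the fingers and vial_b below 0.05 N) or (linear speed of vial_p1 above 0.6 m/s and contact force between the fingers and vial_p1 below 0.05 N) or (linear speed of vial_p2 above 0.6 m/s and contact force between the fingers and vial_p2 below 0.05 N) or (linear speed of vial_p3 above 0.6 m/s and contact force between the fingers and vial_p3 below 0.05 N) or (linear speed of vial_p4 above 0.6 m/s and contact force between the fingers and vial_p4 below 0.05 N)).
It fails at once if a bystander is pushed more than 30 mm from its place or tipped over (distance of any of reagent_bottle, salt_jar, flask, measuring_cylinder, wash_bottle, dish, spatula from where it was at the start of the episode above 0.03 m or angle between any of reagent_bottle, salt_jar, flask, measuring_cylinder, wash_bottle, dish, spatula's own z axis and vertical above 0.4 rad).
It also fails if it takes over 72 s, if anything falls off the work surface, if the arm or the gripper's body presses on something with over 40 N, if the wrist force passes 120 N, or if a joint passes its speed limit or range.

ROBOT

A 7-joint arm with a two-finger parallel gripper is mounted at the origin on the work surface. World frame = base frame: x ahead of the robot, y to its left, z up, the work surface at z = 0. Lengths are in mm, angles in rad, forces in N, time in s.
With the tool pointing down it reaches from about 425 to 875 mm from the base axis. Payload 4.7 kg.
Tool frame: the origin (TCP) lies between the finger pads; the fingertips stand 14 mm ahead of it and the grasp point (between the pads) lies 5 mm behind it (env.tcp_to_tips is the distance from the TCP to the fingertips, in mm); z points along the fingers, y is the line along which they close (so a half turn about z gives the same grasp; the last joint's range is limited). The gripper opens to 85 mm and grips with 20 to 120 N. Pads are 22 mm wide; open, the fingers measure 114 mm over their backs; the gripper's body (76 mm by 85 mm) begins 54 mm behind the grasp point. The pads swing forward as they close: fully open they stand 13 mm farther back than shut.
Start: joints at [-1.124, 0.321, -0.07, 1.45, 0.023, 1.371, -0.057], TCP at [272.646, 590.074, 245.349] pointing down, gripper open.
Joint ranges: [-2.86, 2.86], [-0.3, 2.09], [-1.38, 1.24], [0.06, 2.45], [-1.56, 4.7], [0.09, 2.05], [-2.69, 2.69]. Speed limits (rad/s): [2.57, 2.57, 3.14, 3.14, 3.14, 3.14, 3.14].

INTERFACE

Orientations are given as a 3x3 rotation matrix whose columns are the frame's x, y, z axes.
In Python, from station import env, cams gives the robot as it stands.
- The arm moves only by the tool move_arm, never from a script. Its argument "series" is one flat list of numbers, 4 for each row, row after row: the shift along the world's x, y, z in cm, then the turn about the world's z in degrees. In form: [dx, dy, dz, roll, dx, dy, dz, roll, ...]. A call has 1 to 5 rows; each row is the pose to reach, as a shift and turn from the pose commanded when the call began; what a row does not reach only later rows make up. A row lasts 1/8 s, in which the tool goes at most 62.5 mm and 10.7 degrees, less where a joint would pass 70% of its speed; a pose out of reach is approached as far as the arm can. A call with a gripper value outside its range is refused whole. "claw" is the gripper's target within -1 to 1 (fully open at 1, half-way at 0, shut at -1), set as the call begins (left out, the last holds). The fingers move at their own pace and stop on an object; the grip force is fixed at half the most. Time passes only in rows, so rows that repeat a pose let the fingers close. It gives the time, the measured TCP pose, the force, the opening and the grip force at its end, in the units of the state.
- env.state(): the state, without advancing time (a new reading comes with each control period).
- cams.grab_frame(name): name is "side" or "top" or "wrist"; returns the picture (400x640x3 uint8, red, green, blue); there is no depth.
- cams.get_calibration(name): a dict with "camera_matrix" (3x3 intrinsics, pixels), "R" (3x3) and "t" (3): a world point X has camera coordinates R X + t. Camera axes: x right, y down, z forward; pixel columns grow to the right and rows downward; lengths in mm; the calibration is good to about 2 mm. A picture is of the moment at which its call begins: read the wrist's pose just before it. get_calibration takes no time and is no camera call; for the wrist camera it gives the pose at the moment of the call.
- env.hand_in(): hands the job in; it is judged then, once.
The state is a dict: "time_s": time; "q": joint angles; "joint_vel": joint speeds; "tau": joint torques, N m; "eef_pos": TCP position; "tool_rot": TCP orientation; "wrist_force": force on the tool from outside, world axes, zero at the start; "wrist_torque": the same for the moment, N m; "finger_gap": finger opening in mm; "gripper_force": force on a finger pad.
Only numpy, scipy, OpenCV 4.12 (cv2) and the standard library are available. Lean on these libraries where they do the work, as an engineer would, in place of code of your own. Each camera call takes 0.05 s, during which the arm holds its last target. There are 200 camera calls.

## Working session

There is one attempt and no reset: what is moved stays moved. The work goes in short steps, Python scripts to look and compute and a tool call to move; the robot and the scene stay as the last step left them, time stands still between calls to the robot, and variables do not carry over. Pictures are saved under pics/ and viewed, at most 10 in all, crops included, and the job is handed in when it is done.

Besides the shell and the picture viewer there is one more tool, called after "Request:" as a command line: name --argument value ..., lists and objects as JSON in quotes. move_arm: Moves the arm, as the interface text tells. Its arguments: {"type":"object","properties":{"series":{"type":"array","items":{"type":"number"}},"claw":{"type":"number"}},"required":["series"]}

```bash
mkdir -p pics; ls
python3 - <<'E'
from station import env,cams
import cv2
for n in("top","side"):
    im=cams.grab_frame(n); cv2.imwrite(f"pics/{n}0.png",im[:,:,::-1])
    c=cams.get_calibration(n); print(n,c)
s=env.state(); print(s['time_s'],s['eef_pos'],s['tool_rot'],s['finger_gap'])
E
```

```text
pics
top {'camera_matrix': array([[487.90959502,   0.        , 319.73194192],
       [  0.        , 487.90959502, 205.04647156],
       [  0.        ,   0.        ,   1.        ]]), 'R': array([[-2.56091951e-02, -9.99662624e-01, -4.33670080e-03],
       [-9.90743072e-01,  2.59587354e-02, -1.33245300e-01],
       [ 1.33312922e-01,  8.84251387e-04, -9.91073601e-01]]), 't': array([ -16.01591048,  489.92023927, 1375.94555482])}
side {'camera_matrix': array([[518.45574955,   0.        , 320.79868252],
       [  0.        , 518.45574955, 205.91514237],
       [  0.        ,   0.        ,   1.        ]]), 'R': array([[ 0.83261366, -0.5537097 ,  0.01265125],
       [-0.28460864, -0.44733853, -0.84787155],
       [ 0.47513409,  0.70234878, -0.53005074]]), 't': array([-391.55741516,  160.97337107, 1530.4615333 ])}
0.1 [272.4699421  589.62516259 244.34429875] [[-9.07798905e-01  4.19405234e-01 -6.30809872e-04]
 [ 4.19405695e-01  9.07797479e-01 -1.61228919e-03]
 [-1.03554912e-04 -1.72819961e-03 -9.99998501e-01]] 85.52472905415769
```

View pics/top0.png

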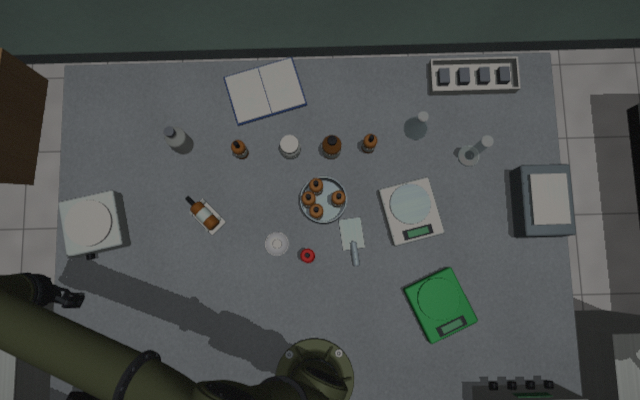

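View pics/side0.png

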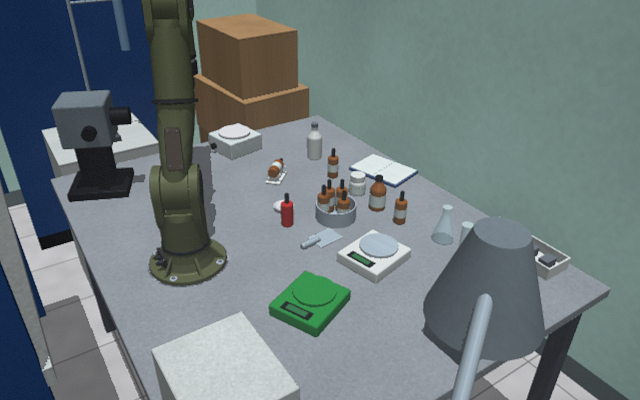

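Standing vials are at (239,149) and (370,143), and the lying one at (205,215). The amber bottle at (332,146) is larger, so it is the reagent bottle. The red look-alike is at (307,256). The balance is the white one with a display at (410,210). I rule out the green one at (440,305), and the white box at (92,222) has a knob and no display. Next I'll confirm these in an enlarged crop and measure.

```bash
cat > h.py <<'E'
import numpy as np,cv2
from station import env,cams
def ray(c,u,v,z):
    K,R,t=c['camera_matrix'],c['R'],np.array(c['t']); o=-R.T@t
    d=R.T@np.linalg.inv(K)@np.array([u,v,1.]); return (o+d*(z-o[2])/d[2]).round(1)
def proj(c,X):
    p=c['camera_matrix']@(c['R']@np.array(X,float)+c['t']); return (p[:2]/p[2]).round(1)
E
python3 - <<'E'
from h import *
im=cv2.imread("pics/top0.png")[120:270,170:450]
im=cv2.convertScaleAbs(im,alpha=1.6)
cv2.imwrite("pics/topc.png",cv2.resize(im[:, :],None,fx=2.85,fy=2.85,interpolation=cv2.INTER_CUBIC))
c=cams.get_calibration("top")
for n,u,v,z in [("a",239,144,118),("b",370,137,118),("p",316,183,124),("p",307,196,124),("p",315,208,124),("p",339,195,124),("pot",323,200,55),("pan",410,204,48),("foot",214,225,48),("stop",187,198,48)]: print(n,ray(c,u,v,z))
E
```

```text
a [653.6 189.6 118. ]
b [ 663.8 -172.4  118. ]
p [537.7 -20.2 124. ]
p [502.7   5.  124. ]
p [469.4 -15.8 124. ]
p [503.1 -81.6 124. ]
pot [500.6 -38.4  55. ]
pan [ 483.6 -286.3   48. ]
foot [437.9 273.2  48. ]
stop [517.6 350.9  48. ]
```

View pics/topc.png

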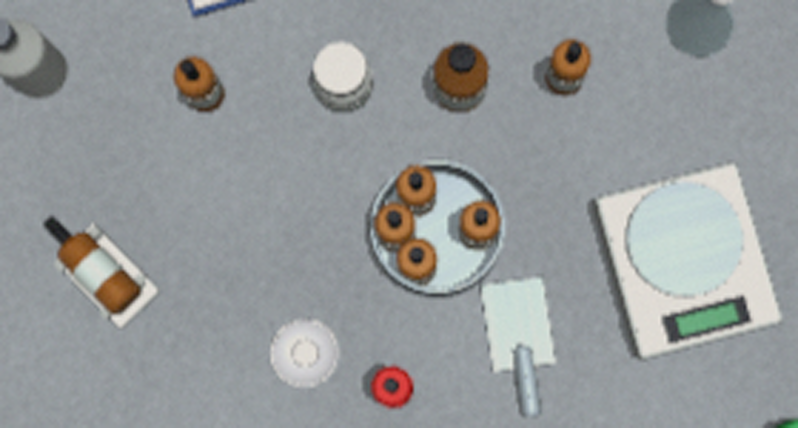

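The crop confirms them: p vials sit at three places on the left and one on the right of the pot, so the empty places are the middle and two ring slots. The white display balance is right. Moving over the lying vial's stopper.

Request:
move_arm --series '[4, -4.2, -1, -10, 8, -8.4, -2, -20, 12, -12.6, -3, -30, 16, -16.8, -4, -40, 20, -21, -4.5, -50]' --claw 1

```text
time_s: 0.72
eef_pos: [473.3, 378.2, 199.3]
tool_rot: [[-0.257, 0.966, -0.001], [0.966, 0.257, -0.001], [-0.001, -0.001, -1.0]]
wrist_force: [0.5, 0.4, 0.6]
finger_gap: 85.2
gripper_force: 0.0
```

Request:
move_arm --series '[2, -2, 0, -10, 3.5, -4, 0, -20, 3.5, -4, 0, -30, 3.5, -4, 0, -40, 3.5, -4, 0, -50]'

```text
time_s: 1.35
eef_pos: [507.4, 339.8, 199.8]
tool_rot: [[0.576, 0.818, -0.001], [0.818, -0.576, -0.001], [-0.001, -0.0, -1.0]]
wrist_force: [0.5, 0.0, 0.8]
finger_gap: 85.2
gripper_force: 0.0
```

Request:
move_arm --series '[0, 0, 0, -10, 0, 0, 0, -11, 0, 0, 0, -11]'

```text
time_s: 1.72
eef_pos: [507.5, 340.0, 200.1]
tool_rot: [[0.715, 0.699, -0.0], [0.699, -0.715, -0.0], [-0.001, 0.0, -1.0]]
wrist_force: [0.8, 0.6, 1.2]
finger_gap: 85.4
gripper_force: 0.0
```

Run:
```python
from h import *
s=env.state(); c=cams.get_calibration("wrist"); print(s['time_s'],s['eef_pos'],s['tool_rot'].round(3),s['q'],c)
im=cams.grab_frame("wrist"); cv2.imwrite("pics/w1.png",im[:,:,::-1])
print(proj(c,[507,340,48]))
```

```text
1.725 [507.4672713  340.02219508 200.05972462] [[ 0.715  0.699 -0.   ]
 [ 0.699 -0.715 -0.   ]
 [-0.001  0.    -1.   ]] [-0.91671938  0.26795388  0.3381082   1.62659529 -0.0920959   1.26334166
 -1.3584728 ] {'camera_matrix': array([[295.09683919,   0.        , 318.45143904],
       [  0.        , 295.09683919, 195.88097763],
       [  0.        ,   0.        ,   1.        ]]), 'R': array([[ 7.00186656e-01, -7.13959832e-01, -7.11800366e-05],
       [-6.87540179e-01, -6.74303535e-01,  2.69449892e-01],
       [-1.92424397e-01, -1.88616280e-01, -9.63014408e-01]]), 't': array([-112.59240814,  556.26658419,  497.46584598])}
[318.1 187.1]
```

View pics/w1.png

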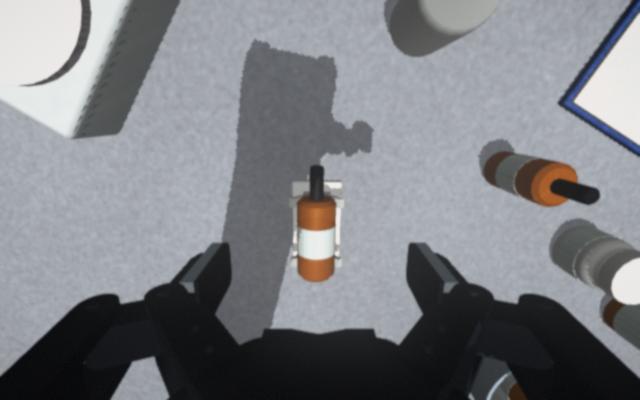

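The stopper runs from pixel (317,167) to (317,196), with the vial axis at column 317, parallel to the tool's x axis.

Run:
```python
from h import *
c=cams.get_calibration("wrist")
for p in[(317,167),(317,181),(317,197),(316.5,276)]: print(p,ray(c,*p,48))
s=env.state();g=s['eef_pos']+5*0
print(np.degrees(np.arctan2(s['tool_rot'][1,0],s['tool_rot'][0,0])))
```

```text
(317, 167) [520.5 354.7  48. ]
(317, 181) [510.7 345.   48. ]
(317, 197) [499.1 333.7  48. ]
(316.5, 276) [435.8 272.6  48. ]
44.33858516155438
```

Request:
move_arm --series '[0.1, 0.3, -5, 0, 0.15, 0.35, -10, 0, 0.15, 0.35, -14, 0, 0.15, 0.35, -15.7, 0, 0.15, 0.35, -15.7, 0]'

```text
time_s: 2.4
eef_pos: [508.8, 343.2, 42.7]
tool_rot: [[0.716, 0.698, -0.001], [0.698, -0.716, -0.001], [-0.002, 0.0, -1.0]]
wrist_force: [0.1, 0.4, 0.7]
finger_gap: 85.3
gripper_force: 0.0
```

Request:
move_arm --series '[0, 0, 0, 0, 0, 0, 0, 0, 0, 0, 0, 0, 0, 0, 0, 0, 0, 0, 0, 0]' --claw -1

```text
time_s: 3.02
eef_pos: [509.0, 344.3, 43.9]
tool_rot: [[0.717, 0.697, 0.0], [0.697, -0.717, 0.001], [0.001, -0.001, -1.0]]
wrist_force: [-1.5, 1.3, 3.2]
finger_gap: 12.1
gripper_force: 58.5
```

Request:
move_arm --series '[0, 0, 0, 0, 0, 0, 1, 0, 0, 0, 2, 0, 0, 0, 3, 0, 0, 0, 3, 0]'

```text
time_s: 3.65
eef_pos: [510.0, 343.9, 74.6]
tool_rot: [[0.717, 0.697, 0.002], [0.697, -0.717, 0.001], [0.002, 0.0, -1.0]]
wrist_force: [0.1, 0.6, -0.6]
finger_gap: 11.7
gripper_force: 58.5
```

Run:
```python
from h import *
s=env.state(); print(s['time_s'],s['eef_pos'],s['wrist_force'],s['wrist_torque'],s['finger_gap'],s['gripper_force'])
w=cams.grab_frame("wrist"); sd=cams.grab_frame("side")[110:230,200:360]
w=cv2.resize(w,None,fx=.75,fy=.75); sd=cv2.resize(sd,(400,300),interpolation=cv2.INTER_CUBIC)
im=np.zeros((600,480,3),np.uint8); im[:300]=w; im[300:,:400]=sd
cv2.imwrite("pics/w2.png",im[:,:,::-1])
```

```text
3.65 [509.98880731 343.8725544   74.64746218] [ 0.14335995  0.5688078  -0.57478048] [ 0.05902493 -0.07024283  0.03782616] 11.658645132123304 58.48048190586269
```

View pics/w2.png

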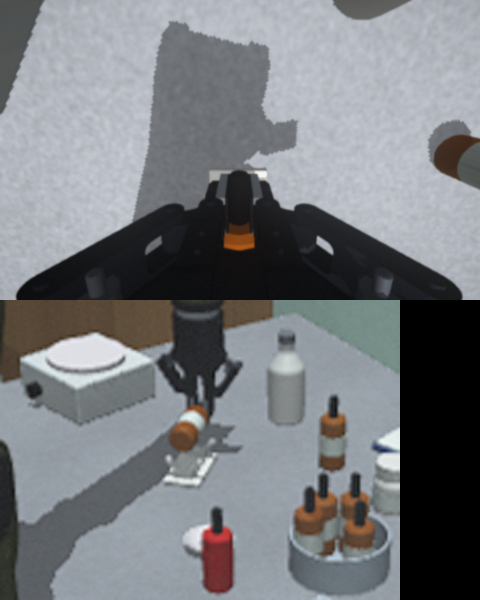

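The vial is held level by the stopper, as seen in the side inset at (185,430). It doesn't swing under full grip. I'll carry it high to the pan and loosen the grip there, so that it pivots upright just above the surface.

Request:
move_arm --series '[0, 0, 4, 0, 0, 0, 8, 0, 0, -2, 12, 0, 0, -6, 15.5, 0, 0, -11, 15.7, 0]'

```text
time_s: 4.38
eef_pos: [510.4, 233.9, 233.2]
tool_rot: [[0.715, 0.699, 0.005], [0.699, -0.715, 0.003], [0.005, 0.001, -1.0]]
wrist_force: [0.6, -0.2, -1.2]
finger_gap: 11.8
gripper_force: 58.7
```

Request:
move_arm --series '[0, -5, 0, 0, 0, -10, 0, 0, 0, -15, 0, 0, 0, -20, 0, 0, 0, -25, 0, 0]'

```text
time_s: 5.0
eef_pos: [508.6, -18.1, 230.0]
tool_rot: [[0.717, 0.697, -0.0], [0.697, -0.717, 0.0], [-0.0, -0.0, -1.0]]
wrist_force: [0.3, 0.3, -1.3]
finger_gap: 12.2
gripper_force: 58.7
```

Request:
move_arm --series '[0, -5, 0, 0, -1, -10, 0, 0, -2, -15, 0, 0, -2.5, -20, 0, 0, -2.5, -24, 0, 0]'

```text
time_s: 5.62
eef_pos: [483.0, -258.5, 230.2]
tool_rot: [[0.718, 0.696, 0.0], [0.696, -0.718, 0.0], [0.0, -0.0, -1.0]]
wrist_force: [1.0, 0.2, -1.6]
finger_gap: 12.0
gripper_force: 58.7
```

Request:
move_arm --series '[0, -3, -1, 0, 0, -3, -4, 0, 0, -3, -6, 0, 0, -3, -7, 0, 0, -3, -7, 0]'

```text
time_s: 6.25
eef_pos: [484.0, -285.7, 159.8]
tool_rot: [[0.716, 0.698, -0.001], [0.698, -0.716, 0.0], [-0.0, -0.001, -1.0]]
wrist_force: [1.1, -0.1, -1.3]
finger_gap: 12.0
gripper_force: 58.7
```

Request:
move_arm --series '[0, 0, -0.6, 0, 0, 0, -0.6, 0]' --claw -0.74

```text
time_s: 6.5
eef_pos: [484.3, -286.3, 154.5]
tool_rot: [[0.717, 0.697, 0.0], [0.697, -0.717, -0.0], [0.0, 0.0, -1.0]]
wrist_force: [-0.3, 1.2, -1.5]
finger_gap: 12.1
gripper_force: 58.7
```

Run:
```python
from h import *
s=env.state(); print(s['time_s'],s['eef_pos'],s['wrist_force'],s['wrist_torque'],s['finger_gap'],s['gripper_force'])
```

```text
6.5 [ 484.34046943 -286.25286301  154.5293583 ] [-0.28435971  1.17525306 -1.47136199] [ 0.00520414 -0.0367415  -0.03976787] 12.12253375144547 58.7308291811496
```

Request:
move_arm --series '[0, 0, 0, 0, 0, 0, 0, 0]' --claw -0.71

```text
time_s: 6.75
eef_pos: [484.3, -286.5, 154.7]
tool_rot: [[0.717, 0.697, 0.001], [0.697, -0.717, -0.0], [0.0, 0.001, -1.0]]
wrist_force: [0.3, -0.0, -1.0]
finger_gap: 12.3
gripper_force: 37.2
```

```bash
cat > st.py <<'E'
from h import *
s=env.state(); print(s['time_s'],s['eef_pos'].round(1),s['wrist_force'].round(2),s['wrist_torque'].round(3),s['finger_gap'],s['gripper_force'])
E
python3 st.py
python3 - <<'E'
from h import *
w=cams.grab_frame("wrist"); sd=cams.grab_frame("side")[150:300,300:460]
w=cv2.resize(w[60:,:],(480,255)); sd=cv2.resize(sd,(368,345),interpolation=cv2.INTER_CUBIC)
im=np.zeros((600,480,3),np.uint8); im[:255]=w; im[255:,:368]=sd
cv2.imwrite("pics/w3.png",im[:,:,::-1])
E
```

```text
6.75 [ 484.3 -286.5  154.7] [ 0.35 -0.04 -0.99] [ 0.053 -0.041  0.004] 12.313170662383778 37.167381048202515
```

View pics/w3.png

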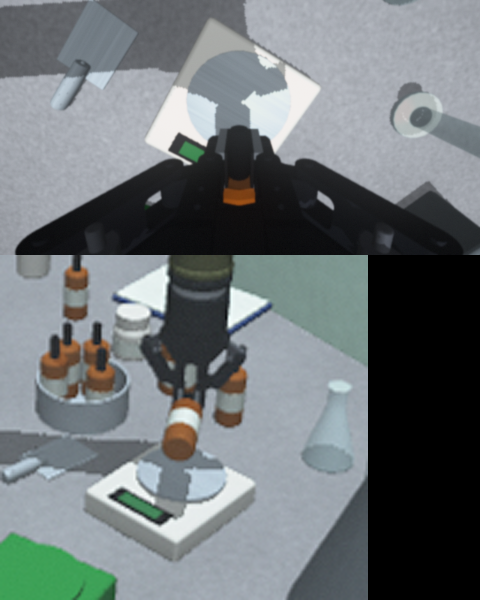

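The vial is still level above the pan, and a claw of -0.71 reduced the grip to 37 N. I'll keep loosening in small steps.

Request:
move_arm --series '[0, 0, 0, 0, 0, 0, 0, 0]' --claw -0.695

```text
time_s: 7.1
eef_pos: [484.2, -286.4, 154.4]
tool_rot: [[0.717, 0.697, 0.0], [0.697, -0.717, -0.0], [-0.0, 0.0, -1.0]]
wrist_force: [0.2, 0.4, -0.6]
finger_gap: 12.8
gripper_force: 20.6
```

```bash
python3 st.py
```

```text
7.1 [ 484.2 -286.4  154.4] [ 0.22  0.38 -0.62] [ 0.099 -0.048 -0.033] 12.75143406971417 20.608806163072586
```

Request:
move_arm --series '[0, 0, 0, 0, 0, 0, 0, 0]' --claw -0.687

```text
time_s: 7.35
eef_pos: [484.1, -286.4, 154.3]
tool_rot: [[0.717, 0.697, -0.0], [0.697, -0.717, -0.0], [-0.0, 0.0, -1.0]]
wrist_force: [-0.3, 1.1, -2.2]
finger_gap: 13.2
gripper_force: 12.8
```

```bash
python3 st.py
python3 - <<'E'
from h import *
# upright check: mean colour change along the hanging-vial location in side view
c=cams.get_calibration("side"); im=cams.grab_frame("side")
for z in (150,130,110,90,70,60): 
    u,v=proj(c,[484,-286,z]).astype(int); print(z,(u,v),im[v,u])
p=np.array([484,-286,160.])
for a in(0,30,60,90):
    a_=np.radians(a); f=p-102*np.array([.716*np.cos(a_),.698*np.cos(a_),np.sin(a_)]); print(a,proj(c,f))
amb=(im[:,:,0].astype(int)-im[:,:,2]>40)&(im[:,:,0]>80); amb[:, :355]=0; amb[:,395:]=0; amb[:290//2]=0
ys,xs=np.nonzero(amb); print(len(xs),xs.mean(),ys.mean(),ys.max())
E
```

```text
7.35 [ 484.1 -286.4  154.3] [-0.27  1.12 -2.22] [ 0.044 -0.078  0.051] 13.196225552606133 12.757509648799896
150 (np.int64(380), np.int64(214)) [146  92  54]
130 (np.int64(380), np.int64(220)) [230 240 239]
110 (np.int64(379), np.int64(225)) [156  98  58]
90 (np.int64(379), np.int64(231)) [99 71 55]
70 (np.int64(378), np.int64(237)) [98 70 52]
60 (np.int64(378), np.int64(239)) [98 81 71]
0 [376.9 231.3]
30 [376.2 243.8]
60 [376.9 246.8]
90 [378.6 240.5]
248 378.2943548387097 225.95967741935485 238
```

Request:
move_arm --series '[0, 0, 0, 0, 0, 0, 0, 0]' --claw -0.684

```text
time_s: 7.65
eef_pos: [484.2, -286.4, 154.3]
tool_rot: [[0.717, 0.697, 0.0], [0.697, -0.717, -0.0], [-0.0, 0.0, -1.0]]
wrist_force: [0.6, 0.8, -1.1]
finger_gap: 13.7
gripper_force: 10.0
```

```bash
cat > sd.py <<'E'
from h import *
c=cams.get_calibration("side"); im=cams.grab_frame("side")
print([ (v,int(im[v,379,0]),int(im[v,379,2])) for v in range(196,258,3)])
E
python3 st.py; python3 sd.py
```

```text
7.65 [ 484.2 -286.4  154.3] [ 0.64  0.82 -1.08] [ 0.086 -0.041  0.019] 13.747782975542805 9.985236078500748
[(196, 44, 50), (199, 40, 46), (202, 48, 53), (205, 40, 45), (208, 53, 62), (211, 57, 65), (214, 145, 51), (217, 139, 38), (220, 230, 238), (223, 231, 242), (226, 153, 49), (229, 157, 60), (232, 150, 58), (235, 92, 52), (238, 92, 52), (241, 97, 72), (244, 114, 133), (247, 113, 132), (250, 110, 130), (253, 112, 129), (256, 103, 119)]
```

Request:
move_arm --series '[0, 0, 0, 0, 0, 0, 0, 0]' --claw -0.681

```text
time_s: 7.95
eef_pos: [484.2, -286.4, 154.3]
tool_rot: [[0.717, 0.697, 0.0], [0.697, -0.717, -0.0], [0.0, 0.0, -1.0]]
wrist_force: [-0.2, -0.2, -1.5]
finger_gap: 13.9
gripper_force: 8.4
```

```bash
python3 st.py; python3 sd.py
```

```text
7.95 [ 484.2 -286.4  154.3] [-0.17 -0.19 -1.46] [ 0.123 -0.088 -0.021] 13.899538071381711 8.444800349152501
[(196, 46, 51), (199, 37, 45), (202, 45, 51), (205, 38, 43), (208, 51, 59), (211, 52, 59), (214, 43, 48), (217, 40, 44), (220, 142, 56), (223, 149, 61), (226, 150, 61), (229, 207, 208), (232, 220, 231), (235, 220, 230), (238, 224, 237), (241, 146, 57), (244, 147, 61), (247, 147, 61), (250, 90, 76), (253, 113, 130), (256, 102, 119)]
```

It's pivoting: the bands moved down and the foot now ends at row 250. Letting it settle.

Request:
move_arm --series '[0, 0, 0, 0, 0, 0, 0, 0]'

```text
time_s: 8.25
eef_pos: [484.1, -286.4, 154.4]
tool_rot: [[0.717, 0.697, -0.0], [0.697, -0.717, -0.0], [-0.0, 0.0, -1.0]]
wrist_force: [0.2, -0.2, -1.7]
finger_gap: 13.8
gripper_force: 8.5
```

```bash
python3 st.py; python3 sd.py
python3 - <<'E'
from h import *
c=cams.get_calibration("side")
d=np.array([.716,.698,0]);p=np.array([484.2,-286.4,159.5])
def P(a,s,r): # s along axis from foot, r lateral towards camera
    a=np.radians(a); ax=np.cos(a)*d+np.array([0,0,np.sin(a)]); n=-np.sin(a)*d+np.array([0,0,np.cos(a)])
    return proj(c,p+(s-102)*ax-n*r if False else p+(s-102)*ax+n*r)[1]
for a in range(0,100,15): print(a,'foot lo/hi',P(a,0,-20),P(a,0,20),'shoulder',P(a,85,20),'label',P(a,30,20),P(a,57,20))
E
```

```text
8.25 [ 484.1 -286.4  154.4] [ 0.19 -0.2  -1.67] [-0.006 -0.046  0.024] 13.791064336576161 8.452574557741173
[(196, 43, 50), (199, 39, 46), (202, 45, 51), (205, 38, 44), (208, 54, 60), (211, 52, 58), (214, 46, 51), (217, 40, 45), (220, 140, 55), (223, 148, 61), (226, 150, 62), (229, 201, 200), (232, 219, 229), (235, 220, 230), (238, 222, 234), (241, 145, 54), (244, 147, 62), (247, 145, 59), (250, 91, 77), (253, 112, 129), (256, 104, 121)]
0 foot lo/hi 237.6 225.4 shoulder 208.7 label 219.3 214.0
15 foot lo/hi 243.5 234.0 shoulder 211.1 label 225.7 218.5
30 foot lo/hi 246.9 240.9 shoulder 213.5 label 231.1 222.4
45 foot lo/hi 247.9 245.6 shoulder 215.8 label 235.0 225.5
60 foot lo/hi 246.3 247.7 shoulder 217.8 label 237.2 227.7
75 foot lo/hi 242.5 247.3 shoulder 219.3 label 237.6 228.7
90 foot lo/hi 236.8 244.6 shoulder 220.3 label 236.2 228.5
```

Request:
move_arm --series '[0, 0, 0, 0, 0, 0, 0, 0, 0, 0, 0, 0]' --claw -0.679

```text
time_s: 8.68
eef_pos: [484.1, -286.4, 154.3]
tool_rot: [[0.717, 0.697, -0.0], [0.697, -0.717, -0.0], [-0.0, 0.0, -1.0]]
wrist_force: [-0.3, 0.1, -2.0]
finger_gap: 13.5
gripper_force: 6.7
```

```bash
python3 st.py; python3 sd.py;python3 - <<'E'
from h import *
w=cams.grab_frame("wrist"); sd=cams.grab_frame("side")[190:270,340:420]; t=cams.grab_frame("top")[150:270,350:470]
w=cv2.resize(w[60:,:],(480,255)); sd=cv2.resize(sd,(345,345),interpolation=cv2.INTER_CUBIC)
im=np.zeros((600,700,3),np.uint8); im[:255,:480]=w; im[255:,:345]=sd; im[255:,350:695]=cv2.resize(t,(345,345))
cv2.imwrite("pics/w4.png",im[:,:,::-1])
E
```

```text
8.675 [ 484.1 -286.4  154.3] [-0.34  0.13 -2.03] [-0.019 -0.039 -0.016] 13.494427473574628 6.689347259845135
[(196, 43, 50), (199, 42, 46), (202, 46, 50), (205, 36, 43), (208, 52, 60), (211, 51, 59), (214, 44, 46), (217, 42, 46), (220, 141, 58), (223, 148, 63), (226, 148, 59), (229, 201, 200), (232, 219, 229), (235, 219, 229), (238, 221, 234), (241, 144, 54), (244, 148, 63), (247, 146, 62), (250, 90, 77), (253, 112, 130), (256, 105, 122)]
```

View pics/w4.png

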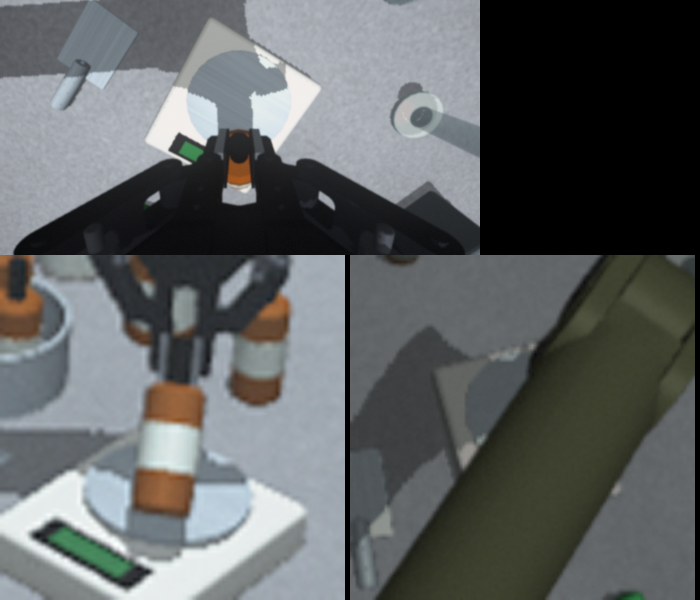

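It hangs nearly upright, leaning about 8° with the foot toward the robot. Pressing it gently onto the pan will square it up.

Request:
move_arm --series '[0, 0, -0.3, 0, 0, 0, -0.6, 0, 0, 0, -0.8, 0, 0, 0, -0.8, 0]'

```text
time_s: 9.38
eef_pos: [484.0, -286.4, 146.1]
tool_rot: [[0.717, 0.697, -0.001], [0.697, -0.717, 0.0], [-0.0, -0.0, -1.0]]
wrist_force: [-0.4, 0.3, -1.4]
finger_gap: 13.6
gripper_force: 6.7
```

Request:
move_arm --series '[0, 0, -0.2, 0, 0, 0, -0.2, 0]'

```text
time_s: 9.62
eef_pos: [484.1, -286.4, 144.2]
tool_rot: [[0.717, 0.697, -0.0], [0.697, -0.717, -0.0], [-0.0, -0.0, -1.0]]
wrist_force: [-0.2, 0.5, -0.6]
finger_gap: 13.6
gripper_force: 6.7
```

```bash
python3 st.py; python3 sd.py
```

```text
9.625 [ 484.1 -286.4  144.2] [-0.21  0.53 -0.62] [ 0.043 -0.032  0.017] 13.57627567085355 6.688436081647069
[(196, 43, 48), (199, 45, 50), (202, 47, 54), (205, 68, 74), (208, 46, 55), (211, 65, 71), (214, 42, 45), (217, 43, 45), (220, 40, 44), (223, 145, 58), (226, 148, 61), (229, 153, 63), (232, 203, 201), (235, 219, 229), (238, 220, 230), (241, 221, 234), (244, 146, 56), (247, 143, 59), (250, 144, 58), (253, 96, 90), (256, 104, 121)]
```

Request:
move_arm --series '[0, 0, -0.15, 0, 0, 0, -0.15, 0]'

```text
time_s: 9.93
eef_pos: [484.1, -286.4, 142.8]
tool_rot: [[0.717, 0.697, -0.0], [0.697, -0.717, 0.0], [-0.0, -0.0, -1.0]]
wrist_force: [-1.9, 0.1, -1.2]
finger_gap: 13.7
gripper_force: 6.7
```

Request:
move_arm --series '[0, 0, -0.15, 0, 0, 0, -0.15, 0]'

```text
time_s: 10.18
eef_pos: [484.1, -286.4, 141.2]
tool_rot: [[0.717, 0.697, -0.0], [0.697, -0.717, 0.0], [-0.0, -0.0, -1.0]]
wrist_force: [0.6, -0.1, -0.9]
finger_gap: 13.9
gripper_force: 6.7
```

Request:
move_arm --series '[0, 0, -0.15, 0, 0, 0, -0.15, 0]'

```text
time_s: 10.42
eef_pos: [484.1, -286.4, 139.7]
tool_rot: [[0.717, 0.697, -0.0], [0.697, -0.717, 0.0], [-0.0, -0.0, -1.0]]
wrist_force: [0.7, -0.1, -1.5]
finger_gap: 13.8
gripper_force: 6.7
```

```bash
python3 st.py; python3 sd.py
```

```text
10.425 [ 484.1 -286.4  139.7] [ 0.66 -0.06 -1.48] [0.02  0.007 0.053] 13.767429541572303 6.688434637937917
[(196, 46, 50), (199, 46, 53), (202, 39, 46), (205, 68, 74), (208, 74, 67), (211, 50, 53), (214, 49, 53), (217, 40, 43), (220, 39, 46), (223, 55, 47), (226, 149, 66), (229, 149, 61), (232, 147, 51), (235, 220, 231), (238, 220, 230), (241, 219, 228), (244, 170, 130), (247, 147, 62), (250, 144, 60), (253, 101, 51), (256, 103, 121)]
```

Run:
```python
from h import *
c=cams.get_calibration("wrist"); o=-c['R'].T@c['t']; o[2]+=154.4-139.7; c['t']=-c['R']@o
for ctr in [(484,-286),(470,-300),(474,-286)]:
    th=np.linspace(0,2*np.pi,90); P=np.array([proj(c,[ctr[0]+58*np.cos(t),ctr[1]+58*np.sin(t),48]) for t in th]); print(ctr,P.min(0),P.max(0))
im=cv2.imread("pics/w4.png"); print('measured L/R/top:',187/.75,291/.75,60+50/.75)
cs=cams.get_calibration("side"); ct=cams.get_calibration("top")
for n,X in [("b top",[663.8,-172.4,118]),("a top",[653.6,189.6,118]),("b foot",[663.8,-172.4,0])]: print(n,proj(cs,X))
```

```text
(484, -286) [248.1 128.2] [387.8 262.5]
(470, -300) [249.9 153.6] [386.6 282.3]
(474, -286) [240.3 137.5] [378.9 269.8]
measured L/R/top: 249.33333333333334 388.0 126.66666666666667
b top [401.3 190. ]
a top [334.1 149. ]
b foot [397.9 220.7]
```

```bash
cat > tilt.py <<'E'
from h import *
s=env.state(); cw=cams.get_calibration("wrist"); w=cams.grab_frame("wrist").astype(int)
col=[(v,w[v,318].tolist()) for v in range(225,330,6)]; print(col)
R=s['tool_rot']; d=R[:,0]; up=np.array([0,0,1.]); p=s['eef_pos']+np.array([0,0,5.])
for a in (45,60,75,90,100):
    a_=np.radians(a); ax=np.cos(a_)*d+np.sin(a_)*up; n=-np.sin(a_)*d+np.cos(a_)*up
    g=lambda sv,r: proj(cw,p+(sv-102)*ax+r*n)[1]
    print(a,'stop top',g(118,0),'shoulder far/near',g(85,-20),g(85,20),'foot',g(0,-20),g(0,20))
E
python3 tilt.py
```

```text
[(225, [123, 133, 140]), (231, [111, 115, 120]), (237, [45, 44, 42]), (243, [40, 40, 43]), (249, [40, 40, 42]), (255, [38, 39, 40]), (261, [36, 37, 38]), (267, [33, 31, 33]), (273, [33, 32, 32]), (279, [129, 74, 36]), (285, [140, 80, 37]), (291, [138, 79, 36]), (297, [160, 86, 34]), (303, [160, 88, 35]), (309, [173, 179, 172]), (315, [237, 234, 232]), (321, [232, 231, 229]), (327, [160, 164, 170])]
45 stop top 256.4 shoulder far/near 239.8 317.7 foot 278.1 332.8
60 stop top 266.5 shoulder far/near 229.5 308.1 foot 243.8 295.2
75 stop top 276.8 shoulder far/near 220.9 296.8 foot 210.9 260.0
90 stop top 286.3 shoulder far/near 214.7 284.5 foot 178.8 226.6
100 stop top 291.8 shoulder far/near 212.1 276.0 foot 157.5 204.9
```

The wrist rows (shoulder edge at 306) put it at about 62°, further from upright than I thought. I'll raise it clear and loosen more, so gravity takes it the rest of the way just above the pan.

Request:
move_arm --series '[0, 0, 0.5, 0, 0, 0, 1.0, 0, 0, 0, 1.0, 0]'

```text
time_s: 10.9
eef_pos: [484.6, -286.7, 150.6]
tool_rot: [[0.717, 0.697, 0.001], [0.697, -0.717, -0.0], [0.001, 0.001, -1.0]]
wrist_force: [-0.3, 0.1, -0.7]
finger_gap: 13.7
gripper_force: 6.7
```

Request:
move_arm --series '[0, 0, 0, 0, 0, 0, 0, 0]' --claw -0.675

```text
time_s: 11.15
eef_pos: [484.5, -286.3, 150.0]
tool_rot: [[0.717, 0.697, 0.001], [0.697, -0.717, 0.0], [0.0, 0.0, -1.0]]
wrist_force: [0.2, 0.0, 0.4]
finger_gap: 13.5
gripper_force: 3.2
```

```bash
python3 st.py; python3 sd.py; python3 tilt.py
```

```text
11.15 [ 484.5 -286.3  150. ] [0.24 0.04 0.37] [ 0.127 -0.079 -0.016] 13.540990348888963 3.2463683948424205
[(196, 44, 49), (199, 38, 42), (202, 46, 52), (205, 68, 74), (208, 39, 45), (211, 50, 57), (214, 46, 51), (217, 43, 47), (220, 49, 49), (223, 164, 66), (226, 131, 60), (229, 132, 58), (232, 171, 169), (235, 191, 206), (238, 192, 206), (241, 193, 212), (244, 129, 56), (247, 129, 57), (250, 123, 56), (253, 111, 131), (256, 146, 173)]
[(225, [112, 73, 50]), (231, [173, 106, 60]), (237, [173, 107, 59]), (243, [100, 67, 47]), (249, [47, 46, 48]), (255, [44, 43, 44]), (261, [44, 45, 47]), (267, [42, 41, 43]), (273, [64, 47, 37]), (279, [181, 112, 57]), (285, [179, 110, 55]), (291, [194, 152, 124]), (297, [237, 235, 232]), (303, [237, 235, 232]), (309, [237, 234, 232]), (315, [226, 226, 224]), (321, [159, 163, 170]), (327, [163, 167, 174])]
45 stop top 256.4 shoulder far/near 239.9 317.7 foot 278.1 332.9
60 stop top 266.5 shoulder far/near 229.5 308.1 foot 243.9 295.2
75 stop top 276.8 shoulder far/near 221.0 296.8 foot 211.0 260.1
90 stop top 286.3 shoulder far/near 214.7 284.5 foot 178.9 226.6
100 stop top 291.8 shoulder far/near 212.1 276.0 foot 157.6 205.0
```

Request:
move_arm --series '[-0.3, -0.3, 0, 0, -0.7, -0.7, -0.1, 0, -1.0, -1.0, -0.2, 0, -1.0, -1.0, -0.2, 0]'

```text
time_s: 11.75
eef_pos: [474.3, -297.5, 149.0]
tool_rot: [[0.718, 0.696, 0.002], [0.696, -0.718, -0.001], [0.001, 0.002, -1.0]]
wrist_force: [0.1, 0.6, 8.0]
finger_gap: 13.9
gripper_force: 7.3
```

```bash
python3 st.py; python3 sd.py; python3 tilt.py
```

```text
11.75 [ 474.3 -297.5  149. ] [0.08 0.6  7.95] [ 0.19   0.047 -0.065] 13.945549897933292 7.342576747130352
[(196, 43, 49), (199, 44, 50), (202, 38, 43), (205, 66, 72), (208, 74, 67), (211, 52, 56), (214, 43, 48), (217, 40, 44), (220, 41, 44), (223, 47, 48), (226, 175, 76), (229, 120, 56), (232, 121, 55), (235, 169, 171), (238, 174, 186), (241, 174, 187), (244, 168, 172), (247, 121, 55), (250, 119, 54), (253, 96, 71), (256, 109, 128)]
[(225, [192, 125, 72]), (231, [199, 129, 74]), (237, [200, 130, 75]), (243, [39, 38, 39]), (249, [38, 38, 38]), (255, [44, 44, 45]), (261, [43, 44, 45]), (267, [44, 43, 44]), (273, [42, 41, 41]), (279, [39, 38, 39]), (285, [163, 95, 46]), (291, [238, 235, 233]), (297, [237, 235, 232]), (303, [225, 226, 223]), (309, [160, 164, 170]), (315, [164, 168, 175]), (321, [157, 161, 166]), (327, [156, 160, 167])]
45 stop top 256.4 shoulder far/near 239.9 317.7 foot 278.2 332.9
60 stop top 266.5 shoulder far/near 229.6 308.1 foot 243.9 295.3
75 stop top 276.8 shoulder far/near 221.0 296.8 foot 211.1 260.1
90 stop top 286.3 shoulder far/near 214.7 284.5 foot 178.9 226.7
100 stop top 291.8 shoulder far/near 212.1 276.0 foot 157.7 205.0
```

Now 8 N of upward reaction and the wrist rows match about 88°, so the foot is flat on the pan. I'll relieve the press, open a little and look.

Request:
move_arm --series '[0, 0, 0.1, 0, 0, 0, 0.1, 0]' --claw -0.67

```text
time_s: 12.1
eef_pos: [474.0, -297.1, 149.1]
tool_rot: [[0.717, 0.697, 0.0], [0.697, -0.717, -0.001], [-0.0, 0.001, -1.0]]
wrist_force: [0.2, -0.3, 4.0]
finger_gap: 14.1
gripper_force: 2.4
```

Request:
move_arm --series '[0, 0, 0, 0, 0, 0, 0, 0, 0, 0, 0, 0, 0, 0, 0, 0]' --claw -0.5

```text
time_s: 12.6
eef_pos: [474.0, -296.3, 148.7]
tool_rot: [[0.717, 0.697, -0.0], [0.697, -0.717, 0.0], [-0.0, -0.0, -1.0]]
wrist_force: [0.0, 0.6, 2.2]
finger_gap: 21.7
gripper_force: 1.1
```

```bash
python3 st.py; python3 tilt.py
python3 - <<'E'
from h import *
w=cams.grab_frame("wrist"); sd=cams.grab_frame("side")[190:270,340:420]
im=np.zeros((600,640,3),np.uint8); im[:300]=w[100:400]; im[300:,:300]=cv2.resize(sd,(300,300),interpolation=cv2.INTER_CUBIC)
cv2.imwrite("pics/w5.png",im[:,:,::-1])
E
```

```text
12.6 [ 474.  -296.3  148.7] [0.   0.64 2.18] [ 0.002 -0.012  0.073] 21.6781293340116 1.1448291104170494
[(225, [125, 79, 49]), (231, [201, 132, 75]), (237, [203, 132, 77]), (243, [146, 95, 59]), (249, [39, 37, 37]), (255, [40, 36, 36]), (261, [47, 44, 45]), (267, [44, 41, 41]), (273, [45, 42, 42]), (279, [42, 39, 39]), (285, [58, 41, 33]), (291, [227, 214, 203]), (297, [238, 235, 233]), (303, [224, 224, 221]), (309, [162, 166, 172]), (315, [164, 167, 174]), (321, [156, 160, 166]), (327, [157, 161, 167])]
45 stop top 256.3 shoulder far/near 239.8 317.6 foot 278.0 332.8
60 stop top 266.4 shoulder far/near 229.4 308.1 foot 243.8 295.1
75 stop top 276.7 shoulder far/near 220.9 296.8 foot 210.9 260.0
90 stop top 286.3 shoulder far/near 214.6 284.4 foot 178.8 226.5
100 stop top 291.8 shoulder far/near 212.0 275.9 foot 157.5 204.8
```

View pics/w5.png

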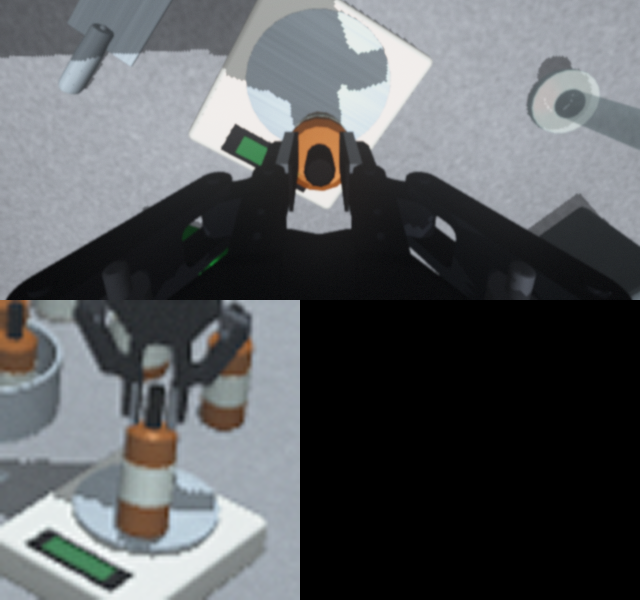

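It stands upright and is released on the pan: stopper at (319,165) between the open pads, foot well inside the pan. Holding for a moment.

Request:
move_arm --series '[0, 0, 0, 0, 0, 0, 0, 0, 0, 0, 0, 0, 0, 0, 0, 0, 0, 0, 0, 0]' --claw -0.4

```text
time_s: 13.38
eef_pos: [474.1, -296.4, 148.8]
tool_rot: [[0.717, 0.697, -0.0], [0.697, -0.717, -0.0], [-0.0, 0.0, -1.0]]
wrist_force: [-0.5, -0.2, 1.2]
finger_gap: 25.4
gripper_force: 0.0
```

```bash
python3 st.py
python3 - <<'E'
from h import *
s=env.state();c=cams.get_calibration("wrist"); w=cams.grab_frame("wrist")
g=w.astype(int); 
dark=(g.max(2)<65)
for v in range(250,296,5): 
    r=np.nonzero(dark[v,296:342])[0]+296; print(v,r.min() if len(r) else 0,r.max() if len(r) else 0, len(r))
amb=(g[:,:,0]-g[:,:,2]>60); amb[:,:270]=0; amb[:,370:]=0; ys,xs=np.nonzero(amb[200:320]); print(xs.min(),xs.max(),ys.min()+200,ys.max()+200)
for dx in (-10,0,10): print(dx,proj(c,s['eef_pos']*[1,1,0]+s['tool_rot'][:,0]*dx+[0,0,166]),proj(c,s['eef_pos']*[1,1,0]+s['tool_rot'][:,0]*dx+[0,0,133]))
E
```

```text
13.375 [ 474.1 -296.4  148.8] [-0.46 -0.2   1.23] [0.045 0.012 0.003] 25.395252023759465 0.0
250 0 0 0
255 0 0 0
260 0 0 0
265 0 0 0
270 314 328 15
275 311 331 21
280 310 333 24
285 310 333 24
290 309 334 26
295 309 335 27
291 346 241 303
-10 [318.2 301.5] [318.3 264.3]
0 [318.2 281.2] [318.3 247.5]
10 [318.3 260.1] [318.3 230.2]
```

Run:
```python
from h import *
s=env.state();c=cams.get_calibration("wrist"); w=cams.grab_frame("wrist").astype(int)
print([(v,w[v,321].tolist()) for v in range(210,345,5)])
im=np.zeros((600,640,3),np.uint8); im[:300]=w[100:400]; sd=cams.grab_frame("side")[190:270,340:420]
im[300:,:300]=cv2.resize(sd,(300,300),interpolation=cv2.INTER_CUBIC); cv2.imwrite("pics/w6.png",im[:,:,::-1])
```

```text
[(210, [126, 135, 143]), (215, [72, 58, 49]), (220, [84, 88, 87]), (225, [85, 89, 86]), (230, [85, 73, 64]), (235, [72, 54, 43]), (240, [120, 73, 45]), (245, [130, 77, 44]), (250, [222, 154, 93]), (255, [223, 155, 91]), (260, [222, 153, 90]), (265, [98, 67, 45]), (270, [37, 32, 30]), (275, [35, 30, 28]), (280, [35, 30, 27]), (285, [33, 28, 26]), (290, [32, 27, 24]), (295, [33, 28, 27]), (300, [33, 28, 27]), (305, [33, 28, 28]), (310, [33, 29, 29]), (315, [30, 26, 26]), (320, [145, 148, 154]), (325, [159, 162, 168]), (330, [163, 166, 174]), (335, [33, 32, 33]), (340, [22, 19, 22])]
```

View pics/w6.png

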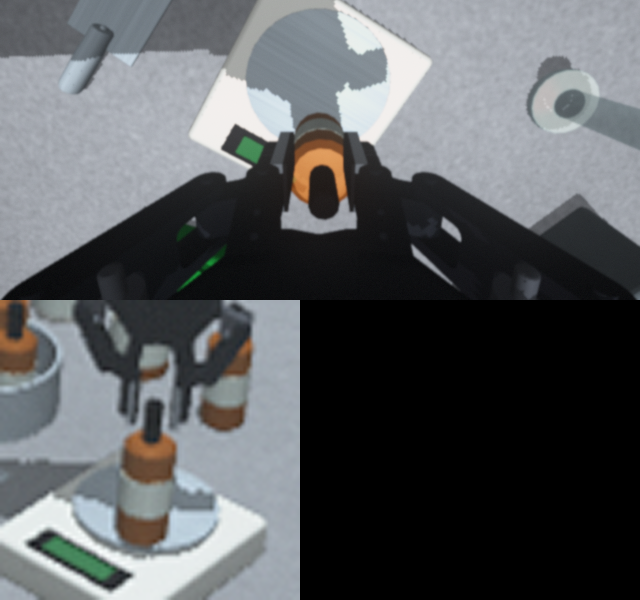

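The vial stands upright and free on the pan. The stopper is 12 mm toward the robot from the TCP, and the foot is about 26 mm from the pan centre, inside the 40 mm limit. Re-gripping by the stopper and carrying it toward the pot.

Request:
move_arm --series '[-0.4, -0.5, 0.1, 0, -0.75, -0.95, 0.1, 0, -0.75, -0.95, 0.1, 0]'

```text
time_s: 13.9
eef_pos: [466.0, -306.8, 150.0]
tool_rot: [[0.718, 0.696, 0.0], [0.696, -0.718, -0.0], [-0.0, 0.0, -1.0]]
wrist_force: [-0.3, 0.9, 0.4]
finger_gap: 25.3
gripper_force: 0.0
```

Request:
move_arm --series '[0, 0, 0, 0, 0, 0, 0, 0, 0, 0, 0, 0, 0, 0, 0, 0]' --claw -1

```text
time_s: 14.4
eef_pos: [466.7, -305.8, 149.8]
tool_rot: [[0.717, 0.697, -0.0], [0.697, -0.717, 0.0], [-0.0, -0.0, -1.0]]
wrist_force: [-0.3, 0.5, -0.9]
finger_gap: -0.3
gripper_force: 0.1
```

Request:
move_arm --series '[0, 0, 2, 0, 0, 0, 5, 0, 0, 0, 9.2, 0, 0, 4, 9.2, 10, 1, 8, 9.2, 20]'

```text
time_s: 15.02
eef_pos: [476.7, -226.4, 244.2]
tool_rot: [[0.433, 0.902, 0.003], [0.902, -0.433, -0.0], [0.001, 0.003, -1.0]]
wrist_force: [1.6, 0.7, -0.2]
finger_gap: -0.1
gripper_force: 0.0
```

Request:
move_arm --series '[1, 3, 0, 10, 2.4, 5.6, 0, 20, 2.4, 5.6, 0, 26, 2.4, 5.6, 0, 26]'

```text
time_s: 15.52
eef_pos: [501.0, -170.2, 243.1]
tool_rot: [[-0.003, 1.0, 0.002], [1.0, 0.003, -0.001], [-0.001, 0.002, -1.0]]
wrist_force: [-0.5, -0.2, -0.9]
finger_gap: 0.1
gripper_force: 0.0
```

```bash
python3 st.py
cat > pot.py <<'E'
from h import *
def stoppers(z=124,near=None,name="wrist",save=None):
    s=env.state(); c=cams.get_calibration(name); w=cams.grab_frame(name); g=w.astype(int)
    dark=(g.max(2)<75).astype(np.uint8); out=[]
    for X in near:
        p=proj(c,[*X,z]); e=proj(c,[X[0],X[1],z]); 
        r=np.linalg.norm(proj(c,[X[0]+7,X[1],z])-p)
        out.append((p,r))
        cv2.circle(w,tuple(p.astype(int)),max(int(r),2),(0,255,0),1)
    if save: cv2.imwrite(save,w[:,:,::-1])
    return out,s
E
python3 - <<'E'
from pot import *
c=cams.get_calibration("top")
n=[ray(c,u,v,124)[:2] for u,v in[(316,183.5),(308.2,197.2),(316.3,209.8),(338.8,196.1)]]; print(n)
n+=[(462.3,-57.9),(536.6,-61.8),(500.6,-38.4)]
o,s=stoppers(near=n,save="pics/w7.png"); print(o)
E
```

```text
15.525 [ 501.  -170.2  243.1] [-0.49 -0.17 -0.86] [-0.023  0.008 -0.017] 0.0810137590869184 0.0
[array([536.3, -20.2]), array([499.3,   1.9]), array([464.4, -19.2]), array([500.1, -81. ])]
[(array([365.7,  -0.7]), np.float64(9.500526301210897)), (array([315.5, -36.2]), np.float64(9.800000000000011)), (array([268. ,  -2.7]), np.float64(9.5)), (array([316.4,  86.8]), np.float64(8.900561780022686)), (array([267.4,  54.8]), np.float64(9.100000000000023)), (array([363.6,  60.7]), np.float64(9.0)), (array([317.2,  26.7]), np.float64(9.300537618869148))]
```

View pics/w7.png

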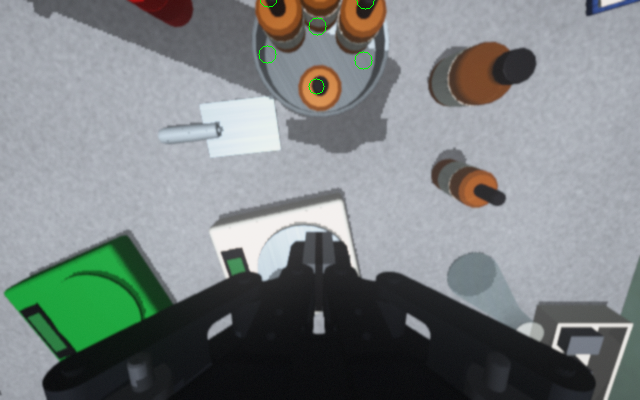

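The grip missed, with the fingers closed on nothing. The p vials in the pot match their predicted circles. I'll find the vial on the pan numerically from the top and side views.

Run:
```python
from h import *
for n,(u0,u1,v0,v1) in {"top":(360,450,160,260),"side":(335,425,185,275)}.items():
    g=cams.grab_frame(n); cv2.imwrite(f"pics/{n}_l.png",g[:,:,::-1]); g=g[v0:v1,u0:u1].astype(int); c=cams.get_calibration(n)
    m=((g[:,:,0]-g[:,:,2]>35)).astype(np.uint8); k,l,st,ce=cv2.connectedComponentsWithStats(m)
    for i in range(1,k):
        if st[i,4]>15: print(n,'amber',st[i]+[u0,v0,0,0,0],ce[i]+[u0,v0])
    m=(g.max(2)<62).astype(np.uint8); k,l,st,ce=cv2.connectedComponentsWithStats(m)
    for i in range(1,k):
        if st[i,4]>5: print(n,'dark',st[i]+[u0,v0,0,0,0],ce[i]+[u0,v0])
    print(n,'expect top/shoulder/foot upright',[proj(c,[466.6,-306,z]) for z in (166,133,48)])
```

```text
top amber [420 204  15  14 137] [426.59854015 210.59854015]
top dark [ 360  160   27  100 1197] [369.4619883  204.24561404]
top dark [389 160  28 100 758] [402.49604222 219.35751979]
top dark [424 160   3   7  10] [424.9 163.1]
top dark [415 207  12  13  73] [418.57534247 213.90410959]
top dark [426 207   7   5  28] [429.03571429 209.07142857]
top dark [418 224  15  11  47] [427.78723404 228.74468085]
top expect top/shoulder/foot upright [array([426. , 204.1]), array([423.3, 205.8]), array([417.2, 209.7])]
side amber [371 185  15  12 156] [378.08974359 190.16025641]
side amber [336 187  14  23 169] [342.34319527 198.69230769]
side amber [396 198  11  12 100] [401.02 203.93]
side amber [371 207  13   4  26] [376.34615385 209.        ]
side amber [395 219  10   5  44] [399.52272727 220.90909091]
side amber [373 226  13  14 134] [379.06716418 232.76119403]
side amber [372 249  12   7  60] [377.68333333 251.8       ]
side dark [341 185   3   4  11] [341.90909091 186.36363636]
side dark [342 191   4   9  34] [343.58823529 195.20588235]
side dark [400 192   4   9  29] [401.75862069 196.17241379]
side dark [378 219   4  10  38] [379.57894737 223.71052632]
side dark [348 252   6   5  11] [350.45454545 253.90909091]
side dark [363 262  12   5  23] [369.34782609 264.08695652]
side expect top/shoulder/foot upright [array([381.1, 214.6]), array([380.2, 224.4]), array([378.1, 248.6])]
```

Run:
```python
from h import *
c=cams.get_calibration("top"); print(ray(c,429,209.1,149.5),ray(c,427.2,211.8,133))
c=cams.get_calibration("side")
for X in [(456,-318),(452,-314),(460,-322)]: print(X,[proj(c,[*X,z]) for z in(166,133)])
g=cv2.imread("pics/top_l.png")[200:222,414:440,::-1].astype(int)
for r in g: print(' '.join('%3d'%(x[0]) for x in r))
```

```text
[ 455.3 -316.9  149.5] [ 450.1 -315.4  133. ]
(456, -318) [array([380.8, 217.7]), array([380. , 227.6])]
(452, -314) [array([378.8, 217.5]), array([378. , 227.3])]
(460, -322) [array([382.9, 218. ]), array([382. , 227.8])]
131 134 132 134 133 132 134 133 131 131 130 131 130 131 130 131 141 146 149 149 139 103  94  95  99  95
133 134 134 132 132 132 133 132 132 132 132 131 131 132 131 130 133 145 147 146 143 104  96  95  96  96
135 134 133 134 134 133 133 132 133 133 132 131 125 126 126 130 133 145 148 148 146 122 100  95  96  95
134 134 134 132 133 134 133 132 132 124 118 113 106 105 103 110 125 145 148 148 147 131 105  97  96  96
133 134 133 132 131 132 132 128 121 101  90  90  99 101 103 100 105 121 133 145 148 140 105  95  98  97
112 113 113 112 111 112 116 106  94  88 101 108 116 119 119 109  98  96 103 135 147 146 112  98  98  98
 76  76  76  76  74  69  76  74  81 102 117 120 119 118 105  81  76  82  84 110 141 148 126 103  97  96
 76  76  78  70  65  54  49  71  94 116 119 119 106  94  65  39  38  37  58  86 126 145 139  99  92  93
 77  77  70  58  51  42  59  75 106 119 121 1
[... 710 characters left out ...]
  48  64  78  90 105 112 116 117 113 108 100 103 127 144 148 148 147 145 105
 74  59  44  46  50  51  67  51  44  63  70  86  92  98 100  96  87 100 127 145 149 147 149 148 147 129
 77  69  54  43  47  51  61  53  56  57  57  67  72  74  90  93 111 128 145 148 147 148 148 148 147 141
107  84  70  51  44  46  49  51  62  65  63  54  54  90 120 125 143 148 146 149 148 149 147 148 145 144
135 114 107  76  57  48  44  47  48  50  84  83 106 130 144 147 148 148 148 147 147 147 147 148 147 148
132 134 133 113 104  99  97  84  89 106 121 127 143 148 147 148 148 148 148 147 147 148 148 149 147 147
133 132 133 132 129 129 138 130 134 145 148 149 146 148 148 148 148 148 147 149 147 147 148 148 147 147
```

Request:
move_arm --series '[-1.5, -5, -0.5, 0, -3, -10, -1.5, 0, -4.6, -14.7, -2.8, 0, -4.6, -14.7, -2.8, 0]' --claw 0

```text
time_s: 16.18
eef_pos: [451.0, -321.8, 213.5]
tool_rot: [[0.007, 1.0, -0.002], [1.0, -0.007, -0.002], [-0.002, -0.002, -1.0]]
wrist_force: [0.7, 0.8, 0.4]
finger_gap: 42.6
gripper_force: 0.0
```

```bash
python3 st.py
python3 - <<'E'
from h import *
c=cams.get_calibration("wrist"); t=cams.get_calibration("top"); w=cams.grab_frame("wrist"); cv2.imwrite("pics/wl.png",w[:,:,::-1]); g=w.astype(int)
a,b=ray(t,430.6,208.3,166),ray(t,427.6,210.2,133); print(a,b,proj(c,a),proj(c,b))
m=((g[:,:,0]-g[:,:,2]>45)).astype(np.uint8); k,l,st,ce=cv2.connectedComponentsWithStats(m)
for i in range(1,k):
    if st[i,4]>200: print(st[i],ce[i])
u,v=proj(c,a).astype(int)
for r in range(v-40,v+44,4): print(r,' '.join('%3d'%x for x in g[r,u-44:u+48:4,0]))
E
```

```text
16.175 [ 451.  -321.8  213.5] [0.65 0.81 0.41] [ 0.064 -0.008  0.01 ] 42.63391082850378 0.0
[ 455.3 -317.5  166. ] [ 454.4 -316.7  133. ] [324.  218.9] [322.1 202.5]
[ 564    0   52   36 1181] [584.59271804  17.7442845 ]
[ 296  173   52   50 1545] [321.64271845 194.5210356 ]
178 120 110  78 238 239 197  78 119 137 139 140 140 139 137 118  90 213 222 222 222 222 223 219
182 118 118  74 223 240 137 132 139 174 204 215 213 208 171 138 132 160 220 222 222 221 223 219
186 115 117  79 163 238 123 141 199 217 217 214 213 213 211 201 141 132 220 222 222 222 222 219
190 112 112  83 100 229 139 185 216 214 214 212 211 211 210 207 187 137 216 221 221 220 219 219
194  75  72  72  74 210 150 213 214 213 160  61  60 139 208 207 204 140 197 219 218 218 216 220
198  71  73  72  74 140 160 216 213 200  48  48  50  50 186 205 205 157 177 217 216 215 216 220
202  84 133 194 226 201 168 216 208 179  48  47  47  48 163 204 204 164 198 226 230 233 237 239
206 239 240 240 240 233 155 215 212 154  49  48  50  49 130 205 208 157 231 240 240 240 240 239
210 240 240 240 239 239 158 204 215 136  50  50  54  50 
[... 491 characters left out ...]
 165 164 166 168 171 165 166
234 168 163 164 162 165 162 167 159 156 166 158 164 166 163 160 159 163 167 166 167 129  67  87
238 171 163 164 168 167 166 167 164 161 162 161 167 166 171 166 160 162 166 162 166  96  46  72
242 161 162 166 165 164 170 165 163 166 170 164 161 164 169 172 165 163 162 165 165  96  44  57
246 163 164 164 169 165 164 163 159 157 169 157 164 164 165 165 159 159 158 162 167  91  44  47
250 168 163 169 170 167 168 157 161 164 167 165 160 165 164 162 166 165 167 158 160  83  43  43
254 165 163 161 164 165 167 161 162 166 166 171 163 162 166 161 163 164 164 166 165  75  40  41
258 165 165 170 164 160 163 163 171 166 169 162 165 161 167 160 163 166 168 167 164  63  40  38
```

Run:
```python
from h import *
c=cams.get_calibration("wrist"); print(ray(c,322.5,214,166),ray(c,321.8,198.5,133)); s=env.state(); print(s['eef_pos'],s['q'].round(2))
for y in(-317.5,-313.5,-310):
  print([proj(c,[454.5,y,133]),proj(c,[454.5,y-20,133]),proj(c,[454.5,y+20,133])])
```

```text
[ 456.3 -311.5  166. ] [ 456.2 -310.9  133. ]
[ 452.90452343 -319.16233983  213.75958887] [-0.2   0.17  0.85  1.76 -0.13  1.27  0.68]
[array([319.5, 207. ]), array([319.5, 232. ]), array([319.5, 180.9])]
[array([319.5, 201.9]), array([319.5, 227.1]), array([319.5, 175.5])]
[array([319.5, 197.4]), array([319.5, 222.8]), array([319.5, 170.7])]
```

Request:
move_arm --series '[0, 0.3, 0, 0, 0, 0.3, -2, 0, 0, 0.3, -4, 0, 0, 0.3, -6.5, 0, 0, 0.3, -6.5, 0]'

```text
time_s: 16.85
eef_pos: [454.6, -311.4, 147.6]
tool_rot: [[-0.006, 1.0, -0.003], [1.0, 0.006, 0.002], [0.002, -0.003, -1.0]]
wrist_force: [-0.2, 0.2, 0.4]
finger_gap: 42.7
gripper_force: 0.0
```

Request:
move_arm --series '[0, 0, 0, 0, 0, 0, 0, 0, 0, 0, 0, 0, 0, 0, 0, 0, 0, 0, 0, 0]' --claw -1

```text
time_s: 17.48
eef_pos: [455.7, -314.2, 150.1]
tool_rot: [[-0.004, 1.0, 0.002], [1.0, 0.004, -0.0], [-0.0, 0.002, -1.0]]
wrist_force: [0.3, 1.9, 6.5]
finger_gap: 12.4
gripper_force: 58.9
```

Gripped (12.4 mm, 59 N). To be safe on the weighing, I'll set it down again nearer the pan centre, release it briefly and re-grip.

Request:
move_arm --series '[0, 0, 0.6, 0, 1.2, 1.1, 0.7, 0, 2.5, 2.3, 0.7, 0, 2.5, 2.3, 0.7, 0, 2.5, 2.3, 0.2, 0]'

```text
time_s: 18.1
eef_pos: [479.7, -291.0, 150.6]
tool_rot: [[-0.004, 1.0, -0.0], [1.0, 0.004, -0.001], [-0.001, -0.0, -1.0]]
wrist_force: [-0.5, -0.6, -1.3]
finger_gap: 12.0
gripper_force: 58.6
```

Request:
move_arm --series '[0, 0, -0.2, 0, 0, 0, -0.2, 0]'

```text
time_s: 18.35
eef_pos: [479.7, -291.7, 150.1]
tool_rot: [[-0.002, 1.0, 0.001], [1.0, 0.002, 0.0], [0.0, 0.001, -1.0]]
wrist_force: [-1.5, 0.8, 8.1]
finger_gap: 12.1
gripper_force: 59.8
```

Request:
move_arm --series '[0, 0, 0, 0, 0, 0, 0, 0]' --claw -0.66

```text
time_s: 18.6
eef_pos: [479.2, -291.3, 148.6]
tool_rot: [[-0.003, 1.0, -0.0], [1.0, 0.003, -0.0], [-0.0, -0.0, -1.0]]
wrist_force: [-0.9, 0.6, -0.4]
finger_gap: 14.8
gripper_force: 0.1
```

Request:
move_arm --series '[0, 0, 0, 0, 0, 0, 0, 0, 0, 0, 0, 0, 0, 0, 0, 0, 0, 0, 0, 0]' --claw -0.4

```text
time_s: 19.23
eef_pos: [479.7, -290.9, 148.9]
tool_rot: [[-0.004, 1.0, 0.0], [1.0, 0.004, -0.0], [-0.0, 0.0, -1.0]]
wrist_force: [0.7, 0.7, 0.3]
finger_gap: 26.0
gripper_force: 0.0
```

```bash
cat > lk.py <<'E'
from h import *
import sys
s=env.state(); c=cams.get_calibration("wrist"); w=cams.grab_frame("wrist"); g=w.astype(int)
p=s['eef_pos']; u,v=proj(c,[p[0],p[1],float(sys.argv[1])]).astype(int); print(p.round(1),s['wrist_force'].round(1),s['finger_gap'],s['gripper_force'],(u,v))
for r in range(v-64,v+64,6): print(r,' '.join('%3d'%x for x in g[r,u-42:u+46:4,0]))
E
python3 lk.py 166
```

```text
[ 479.7 -290.9  148.9] [0.7 0.7 0.3] 26.04284475508194 0.0 (np.int64(316), np.int64(280))
216 223 221 217 217 113  77  78 100 120 135 140 139 137 132 121  80  76  81 142 218 218 220
222 222 218 217 177  77 120 139 140 141 142 147 147 141 140 140 141 136 102  87 214 214 219
228 218 219 217 105 142 141 145 185 200 201 199 198 199 196 191 158 139 140 118 195 212 217
234 213 201  78  75  50 144 196 196 196 196 195 196 195 193 191 191 188 132  46  75  76 166
240 184 104  74  75  44 129 191 192 192 176 109  95 144 187 189 188 189 165  42  69  76  85
246  48  74  75  61  43 119 189 189 103  41  39  37  37  43 174 186 186 161  42  54  74  76
252  68  74  72  43  40 117 194 188  40  38  36  37  37  39 129 190 192 162  39  44  74  75
258  71  73  70  39  38 110 191 177  37  37  38  35  37  37 109 187 189 161  38  40  63  70
264  83  99  71  38  37 109 191 162  36  36  36  36  36  35  78 189 187 150  38  38  55  98
270  38  57  88  40  35  98 181 112  33  35  35  35  35  35  53 176 152 132  36  36  64  88
276  34  35  36  39  34 183 178  67  35  36  35  37  35  34  37 148 165 164  38  39  38  3
[... 313 characters left out ...]
 169 165 164 163 164 157 158 164 163 155 159  34  31  30
306  27  28  41  36 164 166 161 162 164 160 160 168 162 167 163 165 165 158 158  46  49  28
312  24  25 103 132 163 162 161 162 167 159 162 159 169 167 167 164 162 165 165 135 134  28
318  23  25 150 161 161 167 161 162 165 162 167 166 165 161 164 165 165 169 165 167 162  33
324  22  26 146 161 160 165 166 168 167 160 164 171 164 164 161 164 167 166 164 163 157  27
330  22  22  31  32  32  53  84 119 149 157 162 166 169 168 151 128  96  60  36  35  35  23
336  22  22  23  22  24  23  24  24  22  25  23  25  24  26  25  26  23  26  25  23  23  24
342  20  20  18  23  21  21  22  25  21  21  25  23  24  23  27  24  23  22  24  22  20  23
```

The vial is upright, released and at rest near the pan centre. Re-gripping, then measuring the pot from above with a model fit.

Request:
move_arm --series '[0, 0, 0, 0, 0, 0, 0, 0, 0, 0, 0, 0, 0, 0, 0, 0]' --claw -1

```text
time_s: 19.77
eef_pos: [479.6, -291.0, 149.0]
tool_rot: [[-0.004, 1.0, 0.0], [1.0, 0.004, -0.0], [-0.0, 0.0, -1.0]]
wrist_force: [-1.4, -0.0, 1.4]
finger_gap: 12.0
gripper_force: 58.6
```

Request:
move_arm --series '[0, 0, 3, 0, 0, 0, 7, 0, 0, 2, 9.6, 0, 1, 7, 9.6, 0, 2, 12, 9.6, 0]'

```text
time_s: 20.4
eef_pos: [499.7, -169.7, 244.9]
tool_rot: [[-0.002, 1.0, 0.001], [1.0, 0.002, 0.0], [0.0, 0.001, -1.0]]
wrist_force: [0.7, 0.4, -1.4]
finger_gap: 12.1
gripper_force: 58.7
```

Request:
move_arm --series '[0, 4, 0, 0, 0, 4, 0, 0, 0, 4, 0, 0, 0, 4, 0, 0]'

```text
time_s: 20.9
eef_pos: [499.3, -132.4, 244.7]
tool_rot: [[-0.001, 1.0, -0.0], [1.0, 0.001, -0.001], [-0.001, -0.0, -1.0]]
wrist_force: [0.1, -0.9, -1.6]
finger_gap: 12.2
gripper_force: 58.7
```

```bash
cat > fit.py <<'E'
from h import *
def fit(near,name="wrist",zb=91,zt=124,span=8,thr=75):
    s=env.state(); c=cams.get_calibration(name); g=cams.grab_frame(name).astype(int); dark=(g.max(2)<thr)
    th=np.linspace(0,2*np.pi,24,endpoint=False); ring=7*np.c_[np.cos(th),np.sin(th)]
    res=[]
    for X in near:
        best=(-1,)
        for st,sp in((2,span),(.5,2)):
            c0=np.array(X if best[0]<0 else best[1])
            for dx in np.arange(-sp,sp+.1,st):
                for dy in np.arange(-sp,sp+.1,st):
                    q=c0+[dx,dy]; P=np.array([proj(c,[*(q+r),z]) for z in(zb,zt) for r in ring],np.float32)
                    h=cv2.convexHull(P); ctr=P.mean(0); x0,y0=np.floor(P.min(0)-8).astype(int); x1,y1=np.ceil(P.max(0)+8).astype(int)
                    x0,y0=max(x0,0),max(y0,0); m=np.zeros((max(y1-y0,1),max(x1-x0,1)),np.uint8)
                    cv2.fillConvexPoly(m,np.round((h-np.float32([x0,y0]))*16).astype(np.int32),1,shift=4)
                    d=dark[y0:y1,x0:x1]; m=m[:d.shape[0],:d.shape[1]].astype(bool); 
                    if m.sum()<10: continue
                    sc=(d&m).sum()/m.sum()-(d&~m).sum()/m.sum()*.7
                    if sc>best[0]: best=(sc,q)
        res.append(best)
    return res,s
E
python3 st.py
python3 - <<'E'
from fit import *
n=[(536.3,-20.2),(500,1.9),(464.4,-19.2),(500.5,-81)]
r,s=fit(n)
for b in r: print(b)
P=np.array([b[1] for b in r])
from scipy.optimize import least_squares
f=lambda v:np.ravel(P-(v[:2]+v[3]*np.c_[np.cos(v[2]+np.array([0,1,2,4])*np.pi/3),np.sin(v[2]+np.array([0,1,2,4])*np.pi/3)]))
o=least_squares(f,[500,-40,.5,43]); print(o.x,o.fun.round(1)); v=o.x
for k in(3,5): print(v[:2]+43*np.array([np.cos(v[2]+k*np.pi/3),np.sin(v[2]+k*np.pi/3)]))
E
python3 st.py
```

```text
20.9 [ 499.3 -132.4  244.7] [ 0.12 -0.9  -1.55] [-0.012 -0.008 -0.015] 12.205711343817528 58.69823314715177
(np.float64(0.7043181818181818), array([538.8, -18.7]))
(np.float64(0.7120240480961925), array([502. ,   2.9]))
(np.float64(0.6728929384965832), array([467.9, -17.7]))
(np.float64(0.6177606177606177), array([503. , -77.5]))
[502.90559831 -37.84008007   0.52167593  40.36039491] [ 0.9 -1.  -1.   0.4 -0.1 -0.1  0.2  0.7]
[465.62523363 -59.26843534]
[540.10328067 -59.41164531]
20.95 [ 499.4 -132.3  244.8] [-0.37  0.81 -2.18] [ 0.025 -0.008  0.   ] 11.976447016545253 58.69865413522348
```

Top and wrist fits give pot centres of (500,-39.5) and (503,-38). I'll use (501.3,-38.8), with the ring at 42 mm and empty slots near (465,-60) and (538,-60). Moving above the first slot.

Request:
move_arm --series '[-1.7, 3.6, 0, 0, -3.4, 7.2, 0, 0, -3.4, 7.2, -3, 0, -3.4, 7.2, -7, 0, -3.4, 7.2, -7.5, 0]'

```text
time_s: 21.58
eef_pos: [463.6, -59.7, 167.7]
tool_rot: [[-0.002, 1.0, -0.005], [1.0, 0.002, -0.001], [-0.001, -0.005, -1.0]]
wrist_force: [-0.2, -1.0, -1.8]
finger_gap: 12.1
gripper_force: 59.0
```

Request:
move_arm --series '[0, 0, 0, 0, 0, 0, 0, 0]'

```text
time_s: 21.82
eef_pos: [466.7, -59.3, 171.3]
tool_rot: [[-0.003, 1.0, 0.002], [1.0, 0.003, 0.0], [0.0, 0.002, -1.0]]
wrist_force: [0.1, -0.4, -1.5]
finger_gap: 12.4
gripper_force: 59.1
```

Run:
```python
from fit import *
n=[(538,-19.2),(501,2.4),(466,-18.5)]
r,s=fit(n); print(s['eef_pos'].round(1),s['wrist_force'].round(1))
for b in r: print(b)
```

```text
[466.7 -59.3 171.3] [ 0.1 -0.4 -1.5]
(np.float64(0.7204301075268817), array([537.5, -17.7]))
(np.float64(0.7114503816793893), array([501.5,   3.9]))
(np.float64(0.6672760511882998), array([467., -15.]))
```

Request:
move_arm --series '[-0.15, 0, -1, 0, -0.15, 0, -2.5, 0, -0.15, 0, -3.5, 0, -0.15, 0, -3.5, 0]'

```text
time_s: 22.38
eef_pos: [465.4, -58.0, 134.0]
tool_rot: [[-0.004, 1.0, 0.003], [1.0, 0.004, 0.0], [0.0, 0.003, -1.0]]
wrist_force: [5.1, 2.0, -4.5]
finger_gap: 12.1
gripper_force: 59.2
```

Request:
move_arm --series '[0, 0, -0.7, 0, 0, 0, -1.4, 0, 0, 0, -1.8, 0, 0, 0, -1.8, 0]'

```text
time_s: 22.88
eef_pos: [466.0, -58.0, 116.7]
tool_rot: [[-0.004, 1.0, 0.004], [1.0, 0.004, 0.001], [0.001, 0.004, -1.0]]
wrist_force: [5.6, 2.8, -2.0]
finger_gap: 12.1
gripper_force: 59.2
```

```bash
python3 st.py
```

```text
22.875 [466.  -58.  116.7] [ 5.65  2.77 -2.  ] [ 0.789 -1.637  0.019] 12.052386605189332 59.152760992292315
```

The wall is nudging the vial inward (+5.6, +2.8 N), so I'll shift it 2 mm inward and finish the descent.

Request:
move_arm --series '[0.2, 0.1, -0.2, 0, 0.2, 0.1, -0.5, 0, 0.2, 0.1, -0.8, 0, 0.2, 0.1, -0.8, 0]'

```text
time_s: 23.38
eef_pos: [466.4, -57.8, 108.5]
tool_rot: [[-0.004, 1.0, 0.001], [1.0, 0.004, -0.0], [-0.0, 0.001, -1.0]]
wrist_force: [5.1, 3.3, -3.3]
finger_gap: 12.2
gripper_force: 59.0
```

Request:
move_arm --series '[0, 0, -0.15, 0, 0, 0, -0.15, 0]'

```text
time_s: 23.62
eef_pos: [466.5, -57.8, 107.3]
tool_rot: [[-0.004, 1.0, 0.001], [1.0, 0.004, 0.0], [0.0, 0.001, -1.0]]
wrist_force: [4.8, 2.3, -0.2]
finger_gap: 12.0
gripper_force: 59.2
```

```bash
python3 st.py
```

```text
23.625 [466.5 -57.8 107.3] [ 4.77  2.29 -0.23] [ 0.652 -1.3   -0.03 ] 11.961121956225831 59.224872809427325
```

Request:
move_arm --series '[0.15, 0.1, -0.1, 0, 0.25, 0.15, -0.1, 0, 0.25, 0.15, -0.1, 0]'

```text
time_s: 24.0
eef_pos: [467.6, -57.2, 106.9]
tool_rot: [[-0.003, 1.0, -0.003], [1.0, 0.003, -0.001], [-0.001, -0.003, -1.0]]
wrist_force: [-1.4, -0.5, 9.4]
finger_gap: 12.3
gripper_force: 60.4
```

```bash
python3 st.py
```

```text
24.0 [467.6 -57.2 106.9] [-1.42 -0.45  9.45] [0.1   0.345 0.023] 12.29449053022691 60.40056947618723
```

Floor contact at 9 N with no lateral force, so it is seated. Releasing just enough and rising.

Request:
move_arm --series '[0, 0, 0, 0, 0, 0, 0, 0]' --claw -0.64

```text
time_s: 24.25
eef_pos: [467.2, -56.9, 105.5]
tool_rot: [[-0.003, 1.0, -0.003], [1.0, 0.003, -0.001], [-0.001, -0.003, -1.0]]
wrist_force: [-0.1, -0.3, 0.7]
finger_gap: 15.2
gripper_force: 0.0
```

Request:
move_arm --series '[0, 0, 0.1, 0, 0, 0, 0.1, 0, 0, 0, 0.1, 0]' --claw -0.5

```text
time_s: 24.62
eef_pos: [468.5, -56.5, 107.3]
tool_rot: [[-0.004, 1.0, -0.0], [1.0, 0.004, -0.0], [-0.0, -0.0, -1.0]]
wrist_force: [0.1, -0.9, -0.2]
finger_gap: 21.0
gripper_force: 0.0
```

Request:
move_arm --series '[0, 0, 1, 0, 0, 0, 3, 0, 0, 0, 7, 0, 0, 0, 12, 0, 0, 0, 12, 0]'

```text
time_s: 25.25
eef_pos: [471.3, -56.7, 232.0]
tool_rot: [[-0.003, 1.0, 0.009], [1.0, 0.003, 0.001], [0.001, 0.009, -1.0]]
wrist_force: [-0.1, 0.5, -0.0]
finger_gap: 21.5
gripper_force: 0.0
```

```bash
python3 st.py;  python3 - <<'E'
from fit import *
c=cams.get_calibration("wrist")
print([proj(c,[*X,124]) for X in [(467.6,-57.2),(503,-77.5),(503,4),(666,-172),(653,190)]])
r,s=fit([(467.6,-57.2),(538.8,-18.7),(502,3),(468,-17)])
for b in r: print(b)
t,s=fit([(663.8,-172.4),(653.6,189.6)],name="top",zb=85,zt=118,span=10); print(t)
E
```

```text
25.25 [471.3 -56.7 232. ] [-0.12  0.47 -0.04] [ 0.015 -0.001 -0.013] 21.484721303075474 0.0
[array([311.8, 199.8]), array([353.2, 222.6]), array([356.9, 124.8]), array([521.3, 316.5]), array([ 610.8, -182.8])]
(np.float64(0.32142857142857145), array([467.1, -52.2]))
(np.float64(0.6822429906542056), array([539.3, -17.7]))
(np.float64(0.6460176991150443), array([501. ,   4.5]))
(np.float64(0.6051779935275081), array([467.5, -14. ]))
[(np.float64(-0.3019607843137254), array([ 673.8, -182.4])), (np.float64(-0.2754716981132075), array([661.6, 199.6]))]
```

Released cleanly. Next is vial_b at about (663,-174): going above it for a wrist fit.

Request:
move_arm --series '[4.5, -2.7, 0, 0, 9, -5.4, 0, 0, 13.5, -8.1, -1, 0, 18, -10.8, -2, 0, 19.5, -11.7, -3, 0]' --claw 0

```text
time_s: 25.98
eef_pos: [664.2, -175.3, 193.7]
tool_rot: [[-0.002, 1.0, -0.004], [1.0, 0.002, -0.002], [-0.002, -0.004, -1.0]]
wrist_force: [-0.1, 0.1, 0.1]
finger_gap: 42.7
gripper_force: 0.0
```

Request:
move_arm --series '[0, 0, 0, 0, 0, 0, 0, 0, 0, 0, 0, 0]'

```text
time_s: 26.35
eef_pos: [663.3, -172.7, 198.1]
tool_rot: [[-0.004, 1.0, 0.001], [1.0, 0.004, 0.001], [0.001, 0.001, -1.0]]
wrist_force: [0.6, -0.3, 1.1]
finger_gap: 42.5
gripper_force: 0.0
```

```bash
cat > one.py <<'E'
from fit import *
import sys
x,y=map(float,sys.argv[1:3]); zb,zt=map(float,sys.argv[3:5])
r,s=fit([(x,y)],zb=zb,zt=zt,span=14); p=s['eef_pos']; c=cams.get_calibration("wrist")
print(s['time_s'],p.round(1),r[0],'need cm',((r[0][1]-p[:2])/10).round(2), proj(c,[*r[0][1],zt]))
E
python3 one.py 663 -174 85 118
```

```text
26.35 [ 663.3 -172.7  198.1] (np.float64(0.7056367432150313), array([ 664. , -174.5])) need cm [ 0.07 -0.18] [317.9 211.8]
```

Request:
move_arm --series '[0.1, -0.2, -4, 0, 0.1, -0.2, -7, 0, 0.1, -0.2, -9, 0, 0.1, -0.2, -9.7, 0, 0.1, -0.2, -9.7, 0]'

```text
time_s: 27.02
eef_pos: [664.9, -175.4, 100.9]
tool_rot: [[-0.004, 1.0, 0.001], [1.0, 0.004, -0.0], [-0.0, 0.001, -1.0]]
wrist_force: [0.4, 0.6, 0.3]
finger_gap: 43.2
gripper_force: 0.0
```

Request:
move_arm --series '[0, 0, 0, 0, 0, 0, 0, 0, 0, 0, 0, 0, 0, 0, 0, 0]' --claw -1

```text
time_s: 27.52
eef_pos: [665.5, -175.7, 101.6]
tool_rot: [[-0.004, 1.0, 0.002], [1.0, 0.004, -0.0], [-0.0, 0.002, -1.0]]
wrist_force: [1.0, -1.0, 5.4]
finger_gap: 12.2
gripper_force: 58.6
```

```bash
python3 st.py
```

```text
27.525 [ 665.5 -175.7  101.6] [ 1.03 -0.99  5.44] [-0.082 -0.105  0.001] 12.237038447469565 58.61243411083706
```

Request:
move_arm --series '[0, 0, 3, 0, 0, 0, 8, 0, 0, 0, 13, 0, -3, 3, 14.4, 0, -7, 6.5, 14.4, 0]'

```text
time_s: 28.15
eef_pos: [594.6, -110.7, 245.3]
tool_rot: [[-0.002, 1.0, 0.002], [1.0, 0.002, -0.001], [-0.001, 0.002, -1.0]]
wrist_force: [-0.1, 0.6, -0.4]
finger_gap: 12.1
gripper_force: 58.8
```

Request:
move_arm --series '[-3.5, 3.3, 0, 0, -5.6, 5.3, 0, 0, -5.6, 5.3, -3, 0, -5.6, 5.3, -7, 0, -5.6, 5.3, -7, 0]'

```text
time_s: 28.78
eef_pos: [536.0, -57.2, 171.5]
tool_rot: [[-0.003, 1.0, -0.007], [1.0, 0.003, -0.001], [-0.001, -0.007, -1.0]]
wrist_force: [1.3, -0.1, -0.6]
finger_gap: 12.3
gripper_force: 58.8
```

Request:
move_arm --series '[0, 0, 0, 0, 0, 0, 0, 0]'

```text
time_s: 29.02
eef_pos: [539.6, -57.7, 175.9]
tool_rot: [[-0.003, 1.0, 0.002], [1.0, 0.003, 0.0], [0.0, 0.002, -1.0]]
wrist_force: [0.0, -0.0, -1.2]
finger_gap: 12.0
gripper_force: 58.9
```

Run:
```python
from fit import *
r,s=fit([(538.5,-18),(502,3.5),(467.5,-16)]); print(s['eef_pos'].round(1),s['wrist_force'].round(1))
for b in r: print(b)
```

```text
[539.6 -57.7 175.9] [ 0.  -0.  -1.2]
(np.float64(0.6743295019157088), array([539., -16.]))
(np.float64(0.7095238095238096), array([503.5,   4. ]))
(np.float64(0.7182849936948298), array([468.5, -17. ]))
```

Request:
move_arm --series '[0, 0, -1.5, 0, 0, 0, -3, 0, 0, 0, -4.5, 0, 0, 0, -4.5, 0]'

```text
time_s: 29.58
eef_pos: [537.2, -57.4, 127.4]
tool_rot: [[-0.003, 1.0, -0.004], [1.0, 0.003, -0.001], [-0.001, -0.004, -1.0]]
wrist_force: [-0.7, 0.5, -0.9]
finger_gap: 12.2
gripper_force: 58.9
```

Request:
move_arm --series '[0, 0, -0.7, 0, 0, 0, -1.4, 0, 0, 0, -2, 0, 0, 0, -2.2, 0]'

```text
time_s: 30.08
eef_pos: [538.7, -57.5, 107.5]
tool_rot: [[-0.004, 1.0, -0.0], [1.0, 0.004, 0.0], [0.0, -0.0, -1.0]]
wrist_force: [-2.9, -0.9, 10.1]
finger_gap: 12.1
gripper_force: 60.3
```

```bash
python3 st.py
```

```text
30.075 [538.7 -57.5 107.5] [-2.94 -0.91 10.15] [-0.171  0.831  0.016] 12.112183473902382 60.292779500596225
```

Seated on the floor, since the foot height works out to 6 mm. Releasing.

Request:
move_arm --series '[0, 0, 0, 0, 0, 0, 0, 0]' --claw -0.64

```text
time_s: 30.32
eef_pos: [538.8, -57.2, 107.5]
tool_rot: [[-0.004, 1.0, 0.0], [1.0, 0.004, 0.0], [0.0, 0.0, -1.0]]
wrist_force: [-0.1, -0.2, 0.3]
finger_gap: 15.2
gripper_force: 0.1
```

Request:
move_arm --series '[0, 0, 0.1, 0, 0, 0, 0.1, 0, 0, 0, 0.1, 0]' --claw -0.5

```text
time_s: 30.7
eef_pos: [538.7, -57.4, 108.4]
tool_rot: [[-0.004, 1.0, 0.0], [1.0, 0.004, 0.0], [0.0, 0.0, -1.0]]
wrist_force: [-0.4, 0.1, 0.5]
finger_gap: 21.3
gripper_force: 0.0
```

Request:
move_arm --series '[0, 0, 1, 0, 0, 0, 3, 0, 0, 0, 7, 0, 0, 0, 12, 0, 0, 4, 12.5, 0]'

```text
time_s: 31.32
eef_pos: [541.0, -21.2, 238.5]
tool_rot: [[0.004, 1.0, 0.009], [1.0, -0.004, 0.0], [0.0, 0.009, -1.0]]
wrist_force: [0.6, 0.3, -0.4]
finger_gap: 21.2
gripper_force: 0.0
```

Request:
move_arm --series '[2, 5, 0, 0, 4, 10, 0, 0, 7, 15, 0, 0, 10, 19, -1, 0, 11.5, 20.8, -3, 0]' --claw 0

```text
time_s: 31.95
eef_pos: [655.0, 194.8, 203.9]
tool_rot: [[-0.008, 1.0, 0.002], [1.0, 0.008, 0.001], [0.001, 0.002, -1.0]]
wrist_force: [0.2, -0.6, -1.1]
finger_gap: 42.7
gripper_force: 0.0
```

Request:
move_arm --series '[0, 0, 0, 0, 0, 0, 0, 0, 0, 0, 0, 0]'

```text
time_s: 32.33
eef_pos: [653.9, 189.0, 205.0]
tool_rot: [[-0.001, 1.0, 0.002], [1.0, 0.001, 0.001], [0.001, 0.002, -1.0]]
wrist_force: [0.1, -1.2, 0.7]
finger_gap: 42.9
gripper_force: 0.0
```

```bash
python3 one.py 653.6 192 85 118
```

```text
32.325 [653.9 189.  205. ] (np.float64(0.7072599531615925), array([655.6, 203. ])) need cm [0.17 1.4 ] [319.4 189.4]
```

Request:
move_arm --series '[0.2, 1.4, -2, 0, 0.2, 1.4, -4, 0, 0.2, 1.4, -4, 0, 0.2, 1.4, -4, 0]'

```text
time_s: 32.88
eef_pos: [655.6, 204.2, 163.0]
tool_rot: [[-0.003, 1.0, -0.0], [1.0, 0.003, -0.001], [-0.001, -0.0, -1.0]]
wrist_force: [-0.3, 0.3, 0.0]
finger_gap: 42.9
gripper_force: 0.0
```

```bash
python3 one.py 655 201 85 118
```

```text
32.875 [655.6 204.2 163. ] (np.float64(0.7474747474747475), array([656.5, 203.5])) need cm [ 0.09 -0.07] [317.8 227.5]
```

Request:
move_arm --series '[0.1, 0, -3, 0, 0.1, 0, -5.5, 0, 0.1, 0, -6.4, 0, 0.1, 0, -6.4, 0]'

```text
time_s: 33.42
eef_pos: [656.8, 204.4, 99.6]
tool_rot: [[-0.003, 1.0, 0.0], [1.0, 0.003, -0.0], [-0.0, 0.0, -1.0]]
wrist_force: [-0.9, 0.6, -0.6]
finger_gap: 42.3
gripper_force: 0.0
```

Request:
move_arm --series '[0, 0, 0, 0, 0, 0, 0, 0, 0, 0, 0, 0, 0, 0, 0, 0]' --claw -1

```text
time_s: 33.92
eef_pos: [657.3, 204.8, 100.8]
tool_rot: [[-0.004, 1.0, 0.002], [1.0, 0.004, 0.001], [0.001, 0.002, -1.0]]
wrist_force: [-1.7, 0.8, 7.0]
finger_gap: 12.2
gripper_force: 58.7
```

```bash
python3 st.py
```

```text
33.925 [657.3 204.8 100.8] [-1.66  0.83  7.03] [-0.048  0.269 -0.034] 12.207844165488936 58.73425016982765
```

Both ring slots are filled and vial_a is gripped. I'll pass over the pot and measure all six stoppers before setting it in the middle.

Request:
move_arm --series '[0, 0, 3, 0, 0, 0, 8, 0, 0, 0, 13, 0, -2, -3, 14.4, 0, -4, -8, 14.4, 0]'

```text
time_s: 34.55
eef_pos: [616.8, 126.1, 244.4]
tool_rot: [[-0.008, 1.0, 0.003], [1.0, 0.008, 0.001], [0.001, 0.003, -1.0]]
wrist_force: [0.4, -0.9, -2.1]
finger_gap: 12.5
gripper_force: 58.9
```

Request:
move_arm --series '[-2.5, -5, 0, 0, -5, -10, 0, 0, -7.5, -15, 0, 0, -10, -20, 0, 0, -11.3, -25, 0, 0]'

```text
time_s: 35.17
eef_pos: [502.0, -126.9, 243.0]
tool_rot: [[-0.004, 1.0, 0.0], [1.0, 0.004, 0.001], [0.001, 0.0, -1.0]]
wrist_force: [1.2, 0.2, -2.2]
finger_gap: 12.2
gripper_force: 59.0
```

Request:
move_arm --series '[0, -0.5, 0, 0, 0, -0.5, 0, 0, 0, -0.5, 0, 0]'

```text
time_s: 35.55
eef_pos: [504.0, -128.7, 243.0]
tool_rot: [[-0.006, 1.0, -0.0], [1.0, 0.006, 0.0], [0.0, -0.0, -1.0]]
wrist_force: [0.5, 1.3, -1.9]
finger_gap: 12.3
gripper_force: 59.0
```

Run:
```python
from fit import *
from scipy.optimize import least_squares
r,s=fit([(539,-18),(503,3.5),(468,-17),(467,-57),(503,-78),(539,-57)]); print(s['eef_pos'].round(1))
for b in r: print(b)
P=np.array([b[1] for b in r]); m=P.mean(0); print(m, np.hypot(*(P-m).T).round(1))
```

```text
[ 504.  -128.7  243. ]
(np.float64(0.6940898345153664), array([538. , -18.5]))
(np.float64(0.710204081632653), array([502.,   3.]))
(np.float64(0.6825396825396826), array([467.5, -18. ]))
(np.float64(0.6413373860182371), array([469.5, -60. ]))
(np.float64(0.6074074074074074), array([502.5, -77.5]))
(np.float64(0.6433846153846153), array([537., -58.]))
[502.75       -38.16666667] [40.4 41.2 40.6 39.8 39.3 39.6]
```

Request:
move_arm --series '[0, 4.5, 0, 0, -0.1, 9.1, 0, 0, -0.1, 9.1, -3, 0, -0.1, 9.1, -7, 0, -0.1, 9.1, -7, 0]'

```text
time_s: 36.22
eef_pos: [501.3, -37.6, 171.3]
tool_rot: [[-0.006, 1.0, -0.004], [1.0, 0.006, -0.0], [-0.0, -0.004, -1.0]]
wrist_force: [0.5, 1.0, -1.5]
finger_gap: 12.3
gripper_force: 59.3
```

Request:
move_arm --series '[0, 0, 0, 0, 0, 0, 0, 0, 0, 0, 0, 0]'

```text
time_s: 36.6
eef_pos: [503.4, -39.2, 174.5]
tool_rot: [[-0.004, 1.0, 0.002], [1.0, 0.004, 0.001], [0.001, 0.002, -1.0]]
wrist_force: [-0.5, 1.6, -0.6]
finger_gap: 11.9
gripper_force: 59.4
```

Run:
```python
from fit import *
r,s=fit([(539,-18),(503,3.5),(468,-17)]); print(s['eef_pos'].round(1),s['wrist_force'].round(1))
for b in r: print(b)
```

```text
[503.4 -39.2 174.5] [-0.5  1.6 -0.6]
(np.float64(0.720679012345679), array([538.5, -15.5]))
(np.float64(0.6615678776290631), array([502. ,   5.5]))
(np.float64(0.6937212863705973), array([467., -15.]))
```

Request:
move_arm --series '[0, 0.2, -1.5, 0, 0, 0.2, -3, 0, 0, 0.2, -4.2, 0, 0, 0.2, -4.2, 0]'

```text
time_s: 37.15
eef_pos: [502.0, -37.3, 129.8]
tool_rot: [[-0.003, 1.0, -0.002], [1.0, 0.003, -0.001], [-0.001, -0.002, -1.0]]
wrist_force: [1.6, 1.9, -3.0]
finger_gap: 12.7
gripper_force: 59.1
```

Request:
move_arm --series '[0, 0, -0.6, 0, 0, 0, -1.2, 0, 0, 0, -1.8, 0, 0, 0, -1.8, 0]'

```text
time_s: 37.65
eef_pos: [502.2, -37.3, 112.7]
tool_rot: [[-0.004, 1.0, -0.001], [1.0, 0.004, -0.0], [-0.0, -0.001, -1.0]]
wrist_force: [-0.6, 2.5, -2.6]
finger_gap: 12.3
gripper_force: 59.1
```

```bash
python3 st.py
```

```text
37.65 [502.2 -37.3 112.7] [-0.56  2.54 -2.59] [ 0.786  0.03  -0.046] 12.269031825074524 59.12264032289386
```

It's slipping in between the six with low forces. Going down the last 6 mm.

Request:
move_arm --series '[0, 0.05, -0.3, 0, 0, 0.05, -0.6, 0, 0, 0.05, -0.6, 0, 0, 0.05, -0.65, 0, 0, 0.05, -0.65, 0]'

```text
time_s: 38.28
eef_pos: [502.7, -37.0, 106.9]
tool_rot: [[-0.004, 1.0, 0.0], [1.0, 0.004, -0.0], [-0.0, 0.0, -1.0]]
wrist_force: [-0.6, 1.3, -1.9]
finger_gap: 12.4
gripper_force: 59.4
```

```bash
python3 st.py
```

```text
38.275 [502.7 -37.  106.9] [-0.56  1.33 -1.86] [ 0.672  0.073 -0.002] 12.374102673605845 59.4215316384998
```

Request:
move_arm --series '[0, 0, -0.08, 0, 0, 0, -0.08, 0]'

```text
time_s: 38.52
eef_pos: [502.9, -37.0, 106.8]
tool_rot: [[-0.003, 1.0, 0.0], [1.0, 0.003, 0.0], [0.0, 0.0, -1.0]]
wrist_force: [-2.8, 2.6, 4.5]
finger_gap: 12.2
gripper_force: 60.2
```

```bash
python3 st.py
```

```text
38.525 [502.9 -37.  106.8] [-2.76  2.64  4.5 ] [ 0.624  0.556 -0.065] 12.241369182641337 60.24401913521842
```

Floor contact. Releasing, rising and moving aside for a final check.

Request:
move_arm --series '[0, 0, 0, 0, 0, 0, 0, 0]' --claw -0.64

```text
time_s: 38.78
eef_pos: [502.8, -37.8, 106.1]
tool_rot: [[-0.003, 1.0, 0.001], [1.0, 0.003, -0.001], [-0.001, 0.001, -1.0]]
wrist_force: [0.4, -0.4, 0.1]
finger_gap: 15.4
gripper_force: 0.0
```

Request:
move_arm --series '[0, 0, 0.1, 0, 0, 0, 0.1, 0, 0, 0, 0.1, 0]' --claw -0.5

```text
time_s: 39.15
eef_pos: [502.7, -37.0, 107.1]
tool_rot: [[-0.004, 1.0, 0.0], [1.0, 0.004, -0.0], [-0.0, 0.0, -1.0]]
wrist_force: [0.6, -0.0, 0.8]
finger_gap: 21.3
gripper_force: 0.0
```

Request:
move_arm --series '[0, 0, 1, 0, 0, 0, 3, 0, 0, 0, 7, 0, 0, 0, 12, 0, 0, -4, 13.8, 0]'

```text
time_s: 39.78
eef_pos: [504.6, -74.4, 248.8]
tool_rot: [[-0.01, 1.0, 0.006], [1.0, 0.01, 0.002], [0.002, 0.006, -1.0]]
wrist_force: [0.1, -1.3, -0.0]
finger_gap: 20.7
gripper_force: 0.0
```

Request:
move_arm --series '[0, -5, 0, 0, 0, -5, 0, 0, 0, -5, 0, 0, 0, -5, 0, 0]'

```text
time_s: 40.28
eef_pos: [502.8, -125.5, 245.0]
tool_rot: [[-0.006, 1.0, -0.0], [1.0, 0.006, 0.0], [0.0, -0.0, -1.0]]
wrist_force: [0.4, 1.4, 0.2]
finger_gap: 21.4
gripper_force: 0.0
```

```bash
python3 st.py
python3 - <<'E'
from fit import *
N=[(539,-18),(502.5,3.5),(468,-17),(468,-58.5),(502.5,-78),(538,-58),(502.8,-37.3)]
r,s=fit(N); P=np.array([b[1] for b in r]); print(s['eef_pos'].round(1),[round(float(b[0]),2) for b in r]); print(P, np.hypot(*(P-P[:6].mean(0)).T).round(1))
# tilt: bases and tips fitted separately
a,_=fit(N,zb=91,zt=107); 
c=cams.get_calibration("wrist"); print([proj(c,[*x,124]) for x in P])
for z in((109,124),(93,108)): q,_=fit(N,zb=z[0],zt=z[1],span=6); print(z,[b[1].round(1).tolist() for b in q])
E
```

```text
40.275 [ 502.8 -125.5  245. ] [0.42 1.35 0.23] [ 0.021  0.04  -0.008] 21.37172330931842 0.0
[ 502.8 -125.5  245. ] [0.67, 0.72, 0.68, 0.64, 0.6, 0.63, 0.65]
[[538.  -18.5]
 [503.5   3.5]
 [468.  -17. ]
 [468.5 -59.5]
 [504.5 -78. ]
 [537.5 -58. ]
 [502.3 -40.8]] [39.7 41.4 41.1 41.  40.1 39.6  3.1]
[array([363.4,  63. ]), array([319.5,  31.3]), array([273.7,  60.2]), array([276.1, 116.6]), array([319.9, 139.9]), array([360.5, 115.4]), array([317.5,  92.8])]
(109, 124) [[537.5, -18.5], [502.0, 3.0], [468.0, -17.5], [468.5, -59.0], [503.0, -79.0], [537.5, -58.0], [502.3, -40.8]]
(93, 108) [[539.0, -15.5], [502.5, 6.5], [466.0, -14.5], [466.0, -57.5], [504.0, -79.0], [540.0, -57.0], [502.8, -39.3]]
```

All seven stoppers fit a hexagon plus centre. All three releases were at floor height and the arm is clear.

```bash
python3 -c "
from station import env
print(env.hand_in())"
```

```text
the job is handed in; nothing more can be done
None
```

I handed the job in at about 40 s of the 72 s allowed. All seven vials measured upright in the pot in a ring of six with one in the middle, and the cradle vial was weighed on the pan first; no verdict came back. Along the way the first re-grip on the pan missed and pushed that vial a little, so I set it down again near the pan centre and released it there before packing it.

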